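Put the washed paddles and hooks away and step the rota counter

ROBOT

A 7-joint arm with a two-finger parallel gripper is mounted at the origin on a cart in front of the work surface, level with it; the furniture and walls round the work are solid. World frame = base frame: x ahead of the robot, y to its left, z up, the work surface at z = 0. Lengths are in m, angles in rad, forces in N, time in s.
With the tool pointing down it reaches from about 0.35 to 0.9 m from the base axis. Payload 8.1 kg.
Tool frame: the origin (TCP) lies on the centre line of the jaws, within the pads' length; the fingertips stand 19 mm ahead of it and the grasp point (between the pads) is the TCP; z points along the fingers, y is the direction in which the jaws open and shut (so a half turn about z gives the same grasp; the last joint's range is limited). The gripper opens to 92 mm and grips with 3 to 60 N. Pads are 19 mm wide; open, the fingers measure 130 mm over their backs; the gripper's body (75 mm by 190 mm) begins 47 mm behind the grasp point.
Start: joints at [-1.37, 0.434, 0.025, 1.573, -0.012, 1.134, -0.075], TCP at [0.187, 0.596, 0.246] pointing down, gripper open.
Joint ranges: [-2.62, 2.62], [-0.44, 2.09], [-1.27, 1.32], [0.08, 2.57], [-1.32, 4.46], [0.12, 2], [-2.74, 2.74]. Speed limits (rad/s): [2.22, 2.22, 3.01, 3.01, 3.14, 3.14, 3.14].

INTERFACE

Orientations are given as a rotation vector (axis times angle).
In Python, from cell import monitor, imaging, workorder, outline_of gives the robot as it stands.
- The arm moves only by the tool move_arm, never from a script. Its argument "series" is a list of rows, each a list of 6 numbers: the shift along the world's x, y, z in cm, then the turn, a rotation vector about the world's x, y, z in degrees. A call has 1 to 8 rows; each row shifts and turns the commanded pose from where the row before left it; what a row does not reach is not made up. A row lasts 1/10 s, in which the tool goes at most 50 mm and 8.59 degrees, less where a joint would pass 70% of its speed; a pose out of reach is approached as far as the arm can. A call with a gripper value outside its range is refused whole. "grip" is the opening, from 0 (shut) to 1 (fully open), set as the call begins (left out, the last holds). The fingers move at their own pace and stop on an object; "force" is the grip in N (left out, the last holds). Time passes only in rows, so rows that do not move let the fingers close. It gives the time, the measured TCP pose, the force and the opening at its end, in the units of the state.
- monitor.observe(): the state, without advancing time (a new reading comes with each control period).
- imaging.get_image(name): name is "scene" or "top" or "wrist"; returns a dict with "color" (480x640x3 uint8, red, green, blue), "fx", "fy", "cx", "cy" (pixels), "dist_coeffs" ([k1, k2, p1, p2, k3] as OpenCV has them; the pictures are not rectified), "rvec" (rotation vector, rad) and "tvec" (3), from world to camera coordinates, as OpenCV has them; the wrist camera has in their place "mount" (4x4, takes a point from camera to tool coordinates, whose origin is the TCP and whose axes are the flange's). Camera axes: x right, y down, z forward; pixel columns grow to the right and rows downward; lengths in m; the calibration is good to about 2 mm. A picture is of the moment at which its call begins: read the wrist's pose just before it. There is no depth.
- workorder.sign_off(): hands the job in, once; it reports no verdict.
Trained networks look in the newest picture that a camera, given by its name, has taken for a name from the list of things; names that differ only in an ending like _2 or _b are one class to them, and where a whole thing is asked for, a point or a joint stands for the part that bears it (a point fixed in the world has none). Each returns a list of dicts, best first, with "p" (0 to 1); they miss things now and then, are a little off and sometimes report something else, mostly with a low value. They report only what shows in the picture. A call takes as long as a camera call. They do not tell look-alikes from the thing itself.
- outline_of(camera, thing): "mask" (480x640 bool, what is visible of it) and "rect" ([left, top, width, height] in pixels, round what is visible of it).
The state is a dict: "clock": time; "joints": joint angles; "dq": joint speeds; "joint_efforts": joint torques, N m; "position": TCP position; "ee_rot": TCP orientation; "force": force on the tool from outside, world axes, zero at the start; "ft_torque": the same for the moment, N m; "width": opening from 0.0 (shut) to 1.0 (fully open).
Only numpy, scipy, OpenCV 4.12 (cv2) and the standard library are available. Lean on these libraries where they do the work, as an engineer would, in place of code of your own. Each camera call takes 0.05 s, during which the arm holds its last target. There are 200 camera calls.

TASK

The washing-up is dry: stand every wooden paddle in the utensil cup, handle down, leaning against the side of the rim nearest the back wall, and hang both steel double hooks side by side over the drying bar, a leg on either side of it. When all that is put away, press the rota counter's button as often as it takes for the pointer to stand at the steel tab, and leave the other things on the worktop where they are.

Things in the scene. Friction and masses are not known exactly. Their poses are not given: they have to be found in the camera images.
- paddle_a: wooden stirring paddle, 250 mm long, 50 g, lying flat (up to three alike, one may be absent): square handle 14 mm wide, 15 mm high, bare for 180 mm, then a flat head 22 to 27 mm wide, 7 mm thick; it balances 20 mm from the origin toward the handle. Origin on the underside, 130 mm from the handle's tip; x from handle to head, z up; axis 7.5 mm above the underside
- paddle_a_head (a point): the far tip of that paddle's head (x = +120 mm)
- paddle_b: wooden stirring paddle, 250 mm long, 50 g, lying flat (up to three alike, one may be absent): square handle 14 mm wide, 15 mm high, bare for 180 mm, then a flat head 22 to 27 mm wide, 7 mm thick; it balances 20 mm from the origin toward the handle. Origin on the underside, 130 mm from the handle's tip; x from handle to head, z up; axis 7.5 mm above the underside
- paddle_b_head (a point): the far tip of that paddle's head (x = +120 mm)
- paddle_c: wooden stirring paddle, 250 mm long, 50 g, lying flat (up to three alike, one may be absent): square handle 14 mm wide, 15 mm high, bare for 180 mm, then a flat head 22 to 27 mm wide, 7 mm thick; it balances 20 mm from the origin toward the handle. Origin on the underside, 130 mm from the handle's tip; x from handle to head, z up; axis 7.5 mm above the underside
- paddle_c_head (a point): the far tip of that paddle's head (x = +120 mm)
- cup: beige utensil cup with a pattern of small holes, held to the worktop by a suction foot, 112 mm wide over the rim, 137 mm high; inside about 90 mm wide at the mouth, somewhat narrower at the bottom, floor 8 mm up. Origin: centre of the underside; x points from the robot to the back wall, y left
- bar: fixed steel drying bar on two posts: level round bar 12 mm thick, 240 mm long between the posts, its axis 170 mm above the worktop; feet 70 mm wide. Origin on the worktop below the middle; y runs along the bar
- bar_mid (a point): middle of the bar, on its axis; y runs along the bar, z up
- counter: white step counter fixed to the worktop, 170 x 112 x 46 mm: a black push button on the side toward the robot; behind it a flush round white dial (only the button turns it) with a black pointer, ten marks round it and one steel tab standing up at its rim. Origin: centre of the underside, x away from the robot
- button_top (a point): centre of the top of the button (36 mm wide, 76 mm above the worktop when up)
- button (a joint): how far the button is pressed, 0 to 0.012 m; it springs back; a full press takes 5 to 7 N. Only a press to the stop followed by a full return gives one full step
- dial (a joint): angle of the dial in rad, growing clockwise seen from above; the pointer stands at the tab at about 3.52 (or a full turn more). A full press moves it 0.628 rad to the next mark; it cannot be turned back. At the start it may stand between two marks: the first press then takes it only to a following mark
- pointer (a point): tip of the dial's pointer, 38 mm from the dial's centre
- tab (a point): the point where the pointer's tip stands when the dial is at the tab
- pepper: glass shaker with grey contents, 47 mm wide, 83 mm high, a bystander; origin under its centre
- salt: glass shaker with white contents, 47 mm wide, 83 mm high, a bystander; origin under its centre
- hook_a: one of two alike double hooks of bent flat steel strip 26 mm wide, 4 mm thick: an upside-down U standing on its feet, 50 mm over the two legs (42 mm between), 75 mm high, with a small upturned hook outward at each foot (86 mm over the hooks, 16 mm high). 120 g. Origin: on the worktop between the feet; x runs from leg to leg, y along the strip's width, z up
- hook_a_crown (a point): middle of the underside of that hook's crown, 71 mm above its origin
- hook_b: one of two alike double hooks of bent flat steel strip 26 mm wide, 4 mm thick: an upside-down U standing on its feet, 50 mm over the two legs (42 mm between), 75 mm high, with a small upturned hook outward at each foot (86 mm over the hooks, 16 mm high). 120 g. Origin: on the worktop between the feet; x runs from leg to leg, y along the strip's width, z up
- hook_b_crown (a point): middle of the underside of that hook's crown, 71 mm above its origin
Things that resemble listed ones, but are neither listed nor needed, are in the scene too. What is shaped like the hook_b but red or yellow is not meant.

How it is judged:
On the way, in this order (a step that is already met when the one before it is completed fails the run):
1. every paddle leans in the cup against the wall side and both hooks hang over the bar, all released (z of each of paddle_a, paddle_b, paddle_c in the frame of cup below 0.145 m and horizontal distance between each of paddle_a, paddle_b, paddle_c and cup below 0.06 m and x of each of paddle_a_head, paddle_b_head, paddle_c_head in the frame of cup above 0.03 m and z of each of paddle_a_head, paddle_b_head, paddle_c_head in the frame of cup above 0.195 m and y of paddle_a_head in the frame of cup between -0.09 and 0.09 m and linear speed of each of paddle_a, paddle_b, paddle_c, hook_a, hook_b below 0.05 m/s and y of paddle_b_head in the frame of cup between -0.09 and 0.09 m and y of paddle_c_head in the frame of cup between -0.09 and 0.09 m and x of hook_a_crown in the frame of bar_mid between -0.02 and 0.02 m and y of hook_a_crown in the frame of bar_mid between -0.11 and 0.11 m and z of hook_a_crown in the frame of bar_mid between 0 and 0.014 m and angle between each of hook_a, hook_b's own z axis and vertical below 0.35 rad and x of hook_b_crown in the frame of bar_mid between -0.02 and 0.02 m and y of hook_b_crown in the frame of bar_mid between -0.11 and 0.11 m and z of hook_b_crown in the frame of bar_mid between 0 and 0.014 m and contact force between the fingers and hook_a below 0.2 N and contact force between the fingers and hook_b below 0.2 N and contact force between the fingers and paddle_a below 0.2 N and contact force between the fingers and paddle_b below 0.2 N and contact force between the fingers and paddle_c below 0.2 N), for 0.2 s.
2. the counter's pointer stands at the tab with the button released (horizontal distance between pointer and tab below 0.007 m and value of joint button below 0.002 m), for 0.2 s.
At the end, for the whole second after the job is handed in: paddles handle down inside the cup (origin below 145, head tip above 195 mm), heads 30 mm or more to its wall side, at most 90 mm sideways; hooks on the bar, upright within 20 deg, within 110 mm of its middle; pointer within 7 mm of the tab, button up; all released, at rest (all of step 1 and all of step 2); the robot touches nothing.
It fails at once if the pepper shaker is pushed away or knocked over (distance of pepper from where it was at the start of the episode above 0.03 m or angle between pepper's own z axis and vertical above 0.5 rad).
It fails at once if the salt shaker is pushed away or knocked over (distance of salt from where it was at the start of the episode above 0.03 m or angle between salt's own z axis and vertical above 0.5 rad).
Of paddle_a, paddle_b, paddle_c only 2 to 3 are there at a start; the rules pass over those that are not, and their reading is None.
At some moment in a run one of paddle_a, paddle_b, paddle_c may be knocked a few centimetres aside while the robot is not near it.
It also fails if it takes over 208 s, if anything falls off the work surface, if the arm or the gripper's body presses on something with over 40 N, if the wrist force passes 120 N, or if a joint passes its speed limit or range.

## Working session

There is one attempt and no reset: what is moved stays moved. The work goes in short steps, Python scripts to look and compute and a tool call to move; the robot and the scene stay as the last step left them, time stands still between calls to the robot, and variables do not carry over. Pictures are saved under pics/ and viewed, about 12 in all and at most 16, crops included, and the job is handed in when it is done.

Besides the shell and the picture viewer there is one more tool, called by a JSON object that holds its "api" and its "payload". move_arm: Moves the arm, as the interface text tells. Its arguments: {"type":"object","properties":{"series":{"type":"array"},"grip":{"type":"number"},"force":{"type":"number"}},"required":["series"]}

```bash
mkdir -p pics; ls
cat > h.py <<'E'
import numpy as np, cv2
from cell import monitor, imaging, workorder, outline_of
R=lambda v: cv2.Rodrigues(np.array(v,float))[0]
def img(n):
    s=monitor.observe(); d=imaging.get_image(n)
    d['K']=np.array([[d['fx'],0,d['cx']],[0,d['fy'],d['cy']],[0,0,1.]]); d['D']=np.array(d['dist_coeffs'],float)
    if 'mount' in d:
        T=np.eye(4); T[:3,:3]=R(s['ee_rot']); T[:3,3]=s['position']; C=T@np.array(d['mount'])
        d['Rw']=C[:3,:3]; d['o']=C[:3,3]
    else:
        r=R(d['rvec']); d['Rw']=r.T; d['o']=-r.T@np.array(d['tvec']).ravel()
    return d
def ray(d,px):
    p=cv2.undistortPoints(np.array(px,float).reshape(-1,1,2),d['K'],d['D']).reshape(-1,2)
    return np.c_[p,np.ones(len(p))]@d['Rw'].T
def atz(d,px,z):
    r=ray(d,px); return d['o']+r*((z-d['o'][2])/r[:,2])[:,None]
def proj(d,P):
    r=d['Rw'].T; return cv2.projectPoints(np.array(P,float).reshape(-1,3),cv2.Rodrigues(r)[0],-r@d['o'],d['K'],d['D'])[0].reshape(-1,2)
def save(d,n,box=None,sc=1):
    c=d['color'][:,:,::-1]
    if box: c=c[box[1]:box[3],box[0]:box[2]]
    cv2.imwrite('pics/'+n,cv2.resize(c,None,fx=sc,fy=sc,interpolation=cv2.INTER_CUBIC))
E
python3 - <<'E'
from h import *
for n in ('top','scene'):
    d=img(n); save(d,n+'1.png'); print(n,d['o'],d['Rw'][:,2])
    for t in ('paddle_a','cup','bar','counter','pepper','salt','hook_a','button_top','pointer','tab'):
        try:
            for o in outline_of(n,t):
                ys,xs=np.nonzero(o['mask'])
                if len(xs)==0: continue
                c=(xs.mean(),ys.mean()); print(t,round(o['p'],2),o['rect'],np.round(c),np.round(atz(d,c,0)[0],3))
        except Exception as e: print(t,e)
s=monitor.observe(); print(s)
E
```

```text
pics
top [ 0.30212224 -0.00222073  1.20792757] [ 0.20192368 -0.00123239 -0.97940049]
paddle_a 0.85 [340.4, 241.6, 17.6, 91.5] [349. 280.] [ 0.438 -0.097  0.   ]
paddle_a 0.66 [424.7, 227.0, 11.7, 88.3] [432. 268.] [ 0.465 -0.328  0.   ]
paddle_a 0.55 [375.9, 225.2, 22.3, 90.2] [384. 265.] [ 0.477 -0.194  0.   ]
paddle_a 0.38 [241.0, 265.3, 21.7, 32.5] [247. 279.] [0.446 0.185 0.   ]
cup 0.97 [270.3, 184.5, 43.2, 53.2] [294. 210.] [0.64  0.054 0.   ]
bar 0.9 [327.5, 170.6, 114.0, 45.9] [385. 188.] [ 0.701 -0.211  0.   ]
bar 0.47 [156.5, 210.3, 53.1, 64.7] [182. 245.] [0.546 0.37  0.   ]
bar 0.19 [343.1, 241.9, 15.7, 87.6] [349. 280.] [ 0.435 -0.097  0.   ]
counter 0.65 [156.6, 212.5, 54.2, 64.4] [183. 245.] [0.546 0.369 0.   ]
counter 0.6 [339.4, 241.6, 21.5, 89.6] [349. 280.] [ 0.437 -0.097  0.   ]
pepper 0.66 [374.9, 228.9, 24.5, 86.7] [384. 267.] [ 0.47  -0.195  0.   ]
pepper 0.55 [456.5, 216.2, 24.6, 24.4] [467. 229.] [ 0.572 -0.438  0.   ]
pepper 0.27 [168.3, 214.7, 33.6, 35.7] [182. 232.] [0.585 0.373 0.   ]
salt 0.79 [214.9, 172.7, 20.6, 24.0] [224. 184.] [0.726 0.255 0.   ]
sa
[... 2140 characters left out ...]
99. 281.] [ 0.447 -0.209  0.   ]
{'clock': 1.1, 'joints': array([-1.36958434,  0.43448938,  0.02501573,  1.57316375, -0.01161252,
        1.13399879, -0.07512187]), 'dq': array([-0.00131877,  0.00035864, -0.00072044,  0.00169631,  0.00135755,
        0.00024836,  0.00026119]), 'joint_efforts': array([-5.99555528e-05, -6.67676497e+01,  9.83904451e-01, -3.14815950e+01,
       -6.07130025e-02,  3.28858034e-02,  2.17997558e-05]), 'position': array([0.18701316, 0.5963991 , 0.24576267]), 'ee_rot': array([4.75587015e-01, 3.10537234e+00, 1.34012464e-04]), 'force': array([ 0.10647816,  0.04573874, -0.44586371]), 'ft_torque': array([ 0.00325031, -0.03400665,  0.03119705]), 'width': 0.9993945198861683}
```

Run:
```python
import cv2
c=cv2.imread('pics/top1.png')[150:360,130:500]; cv2.imwrite('pics/t2.png',cv2.resize(c,None,fx=2.15,fy=2.15,interpolation=cv2.INTER_CUBIC))
c=cv2.imread('pics/scene1.png')[180:400,130:480]; cv2.imwrite('pics/s2.png',cv2.resize(c,None,fx=2.25,fy=2.25,interpolation=cv2.INTER_CUBIC))
```

```text
(no output)
```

View pics/t2.png

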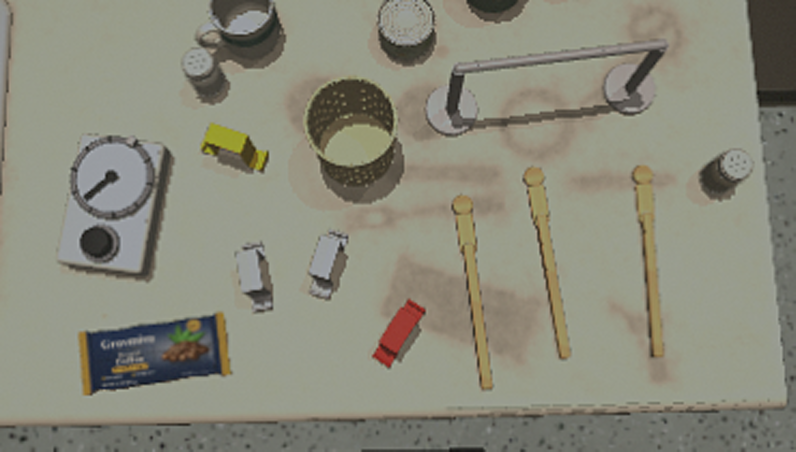

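View pics/s2.png

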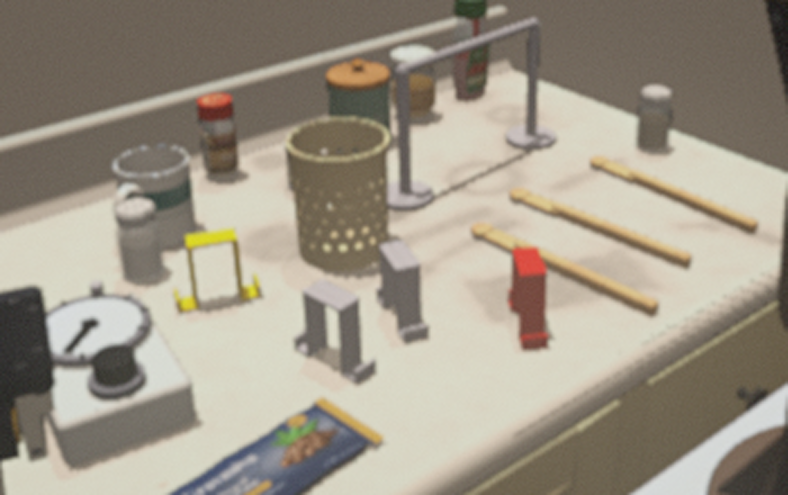

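The top picture shows three paddles with their heads toward the wall (crop 470,290 / 548,260 / 648,260) and two silver hooks (254,275 and 327,265). It also shows the cup (350,130) and the bar. The counter is at the left, and its pointer aims lower left. The red and yellow hooks and the chocolate bar are decoys.

```bash
cat > meas.py <<'E'
from h import *
d=img('top'); print(d['fx'])
for o in outline_of('top','paddle_a')[:3]:
    ys,xs=np.nonzero(o['mask']); P=atz(d,np.c_[xs,ys],0.008)[:,:2]
    c=P.mean(0); u=np.linalg.svd(P-c,full_matrices=False)[2][0]; u*=np.sign(u[0]); t=(P-c)@u
    h=c+u*t.min(); e=c+u*t.max(); print('paddle',round(o['p'],2),'tip',h.round(3),'head',e.round(3),'yaw',np.degrees(np.arctan2(u[1],u[0])).round(1),'orig',(h*.48+e*.52).round(3))
o=outline_of('top','cup')[0]; r=o['rect']; ys,xs=np.nonzero(o['mask'])
print('cup rim-ish',atz(d,[[r[0],r[1]+20],[r[0]+r[2],r[1]+20],[r[0]+r[2]/2,r[1]]],.137).round(3))
# bar ends: crop px -> full
print('bar ends', atz(d,np.array([[458,69],[664,44]])/2.15+[130,150],.17).round(3))
print('feet', atz(d,np.array([[451,109],[630,88]])/2.15+[130,150],.003).round(3))
print('hooks crown', atz(d,np.array([[254,262],[327,253]])/2.15+[130,150],.075).round(3))
print('button', atz(d,np.array([[98,240]])/2.15+[130,150],.076).round(3))
w=img('wrist'); print(np.array(w['mount']).round(3),w['fx'])
E
python3 meas.py
```

```text
438.64787388491095
paddle 0.82 tip [ 0.336 -0.209] head [ 0.581 -0.181] yaw 6.6 orig [ 0.463 -0.194]
paddle 0.76 tip [ 0.298 -0.109] head [ 0.543 -0.087] yaw 5.3 orig [ 0.425 -0.098]
paddle 0.72 tip [0.422 0.104] head [0.503 0.078] yaw -17.9 orig [0.464 0.09 ]
cup rim-ish [[ 0.619  0.106  0.137]
 [ 0.616 -0.003  0.137]
 [ 0.671  0.051  0.137]]
bar ends [[ 0.662 -0.078  0.17 ]
 [ 0.687 -0.32   0.17 ]]
feet [[ 0.664 -0.079  0.003]
 [ 0.688 -0.32   0.003]]
hooks crown [[0.456 0.171 0.075]
 [0.465 0.083 0.075]]
button [[0.487 0.363 0.076]]
[[-0.    -0.968 -0.249  0.067]
 [ 1.    -0.    -0.     0.   ]
 [-0.    -0.249  0.968 -0.138]
 [ 0.     0.     0.     1.   ]] 397.5823105460719
```

{"api": "move_arm", "payload": {"series": [[1.9,-3.0,0,0,0,-4.4],[1.9,-3.0,0,0,0,-4.4],[1.9,-3.0,0,0,0,-4.4],[1.9,-3.0,0,0,0,-4.4],[1.9,-3.0,0,0,0,-4.4],[1.9,-3.0,0,0,0,-4.4],[1.9,-3.0,0,0,0,-4.4]]}}

```text
clock: 2.0
position: [0.3206, 0.3851, 0.2459]
ee_rot: [-1.288, -2.866, -0.001]
force: [-0.3, 0.6, 0.1]
width: 1.003
```

{"api": "move_arm", "payload": {"series": [[1.9,-3.0,0,0,0,-4.4],[1.9,-3.0,0,0,0,-4.4],[1.9,-3.0,0,0,0,-4.4],[1.9,-3.0,0,0,0,-4.4],[1.9,-3.0,0,0,0,-4.4],[1.9,-3.0,0,0,0,-4.4],[1.9,-3.0,0,0,0,-4.4],[0,0,0,0,0,0]]}}

```text
clock: 2.8
position: [0.4554, 0.1717, 0.2462]
ee_rot: [2.008, 2.413, 0.001]
force: [0.4, -0.4, -0.7]
width: 1.003
```

```bash
cat > hk.py <<'E'
from h import *
import sys
w=img('wrist'); s=monitor.observe(); print(s['position'].round(4),R(s['ee_rot'])[:,1].round(3),s['joints'].round(2))
save(w,sys.argv[1])
for o in outline_of('wrist','hook_a'):
    ys,xs=np.nonzero(o['mask']); c=(xs.mean(),ys.mean())
    cm=w['color'][o['mask']].mean(0); (cx,cy),(a,b),an=cv2.minAreaRect(np.c_[xs,ys].astype(np.float32))
    print(round(o['p'],2),np.round(o['rect']),cm.round(),atz(w,c,.04)[0].round(3))
E
python3 hk.py w1.png
```

```text
[0.4541 0.1742 0.246 ] [0.983 0.186 0.001] [-0.84  0.21  0.43  1.93 -0.1   1.03 -0.17]
0.98 [261. 181.  94.  48.] [126. 122. 118.] [0.445 0.177 0.04 ]
0.92 [451. 150.  99.  96.] [182. 181.  30.] [0.615 0.211 0.04 ]
0.84 [172. 355.  79.  33.] [134.  25.  20.] [ 0.386 -0.003  0.04 ]
```

View pics/w1.png

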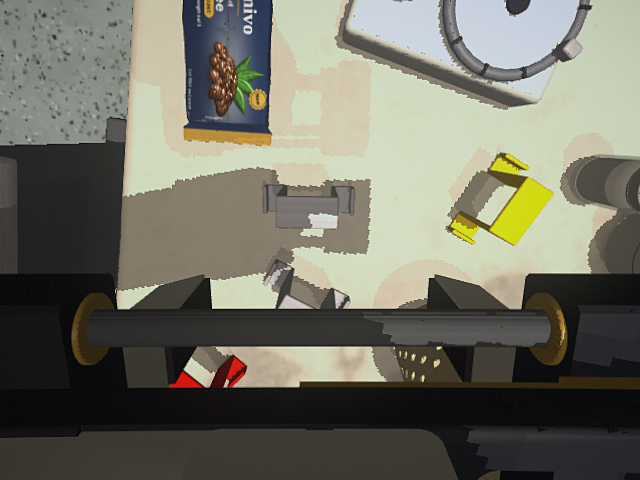

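The wrist picture shows hook 1 with its crown at about (276–337, 195–229), nearly parallel to the jaws. Hook 2 is partly hidden at (310,290).

Run:
```python
from h import *
w=img('wrist')
P=atz(w,[[277,196],[336,196],[338,229],[276,229]],.075); print(P.round(4),P.mean(0).round(4)); 
v=(P[1]-P[0])+(P[2]-P[3]); print(np.degrees(np.arctan2(v[1],v[0])))
F=atz(w,[[268,199],[346,198]],.014); print(F.round(4),F.mean(0).round(4)); v=F[1]-F[0]; print(np.degrees(np.arctan2(v[1],v[0])))
P=atz(w,[[281,303],[320,308]],.075);print(P)
P=atz(w,[[280,276],[340,302]],.01);print(P, np.degrees(np.arctan2(*(P[1]-P[0])[1::-1])))
```

```text
[[0.4172 0.1916 0.075 ]
 [0.4624 0.2003 0.075 ]
 [0.4692 0.1748 0.075 ]
 [0.4207 0.1655 0.075 ]] [0.4424 0.1831 0.075 ]
10.885701563465421
[[0.4047 0.1774 0.014 ]
 [0.4762 0.1921 0.014 ]] [0.4405 0.1848 0.014 ]
11.627416507113491
[[0.43515446 0.10363392 0.075     ]
 [0.46801278 0.10534355 0.075     ]]
[[0.42817709 0.10287807 0.01      ]
 [0.49233595 0.0869071  0.01      ]] -13.978442775996555
```

{"api": "move_arm", "payload": {"series": [[-1.1,0.7,-3,0,0,0],[0,0,-4,0,0,0],[0,0,-4,0,0,0],[0,0,-4,0,0,0],[0,0,-2.5,0,0,0],[0,0,-1.2,0,0,0],[0,0,0,0,0,0]], "grip": 1}}

```text
clock: 3.65
position: [0.4409, 0.184, 0.0577]
ee_rot: [-1.996, -2.425, 0.003]
force: [-0.3, -1.7, 0.3]
width: 1.001
```

{"api": "move_arm", "payload": {"series": [[0,0,0,0,0,0],[0,0,0,0,0,0],[0,0,0,0,0,0],[0,0,0,0,0,0],[0,0,0,0,0,0],[0,0,0,0,0,0],[0,0,0,0,0,0]], "grip": 0.4, "force": 15}}

```text
clock: 4.35
position: [0.4423, 0.1836, 0.0591]
ee_rot: [1.998, 2.424, 0.001]
force: [-0.7, 0.3, 4.7]
width: 0.547
```

{"api": "move_arm", "payload": {"series": [[0,0,4,0,0,0],[0,0,4,0,0,0],[0,0,5,0,0,0],[0,0,5,0,0,0],[0,0,4,0,0,0],[1.9,-2.8,0,0,0,-1],[1.9,-2.8,0,0,0,-1],[1.9,-2.8,0,0,0,-1]]}}

```text
clock: 5.15
position: [0.4992, 0.0986, 0.2789]
ee_rot: [-2.061, -2.371, -0.001]
force: [1.3, -0.1, -1.9]
width: 0.547
```

{"api": "move_arm", "payload": {"series": [[1.9,-2.8,0,0,0,-1],[1.9,-2.8,0,0,0,-1],[1.9,-2.8,0,0,0,0],[1.9,-2.8,0,0,0,0],[1.9,-2.8,0,0,0,0],[1.9,-2.8,0,0,0,0],[1.9,-2.8,0,0,0,0],[1.9,-2.8,0,0,0,0]]}}

```text
clock: 5.95
position: [0.6512, -0.1256, 0.278]
ee_rot: [-2.101, -2.334, 0.001]
force: [0.8, 0.8, -1.1]
width: 0.543
```

{"api": "move_arm", "payload": {"series": [[1.9,-3.0,0,0,0,0],[0,0,-1.5,0,0,0],[0,0,0,0,0,0],[0,0,0,0,0,0],[0,0,0,0,0,0]]}}

```text
clock: 6.45
position: [0.67, -0.1535, 0.2642]
ee_rot: [-2.101, -2.336, -0.001]
force: [0.9, 0.0, -0.2]
width: 0.549
```

Run:
```python
from h import *
s=monitor.observe(); print(s['position'],R(s['ee_rot'])[:,1],s['joints'].round(2))
d=img('top'); save(d,'t3.png',(270,140,470,240),4)
w=img('wrist'); save(w,'w3.png')
```

```text
[ 0.67000645 -0.15352641  0.26422409] [9.94407053e-01 1.05614909e-01 3.23599536e-04] [-0.2   0.57  0.58  1.41 -0.31  1.26  0.51]
```

View pics/w3.png

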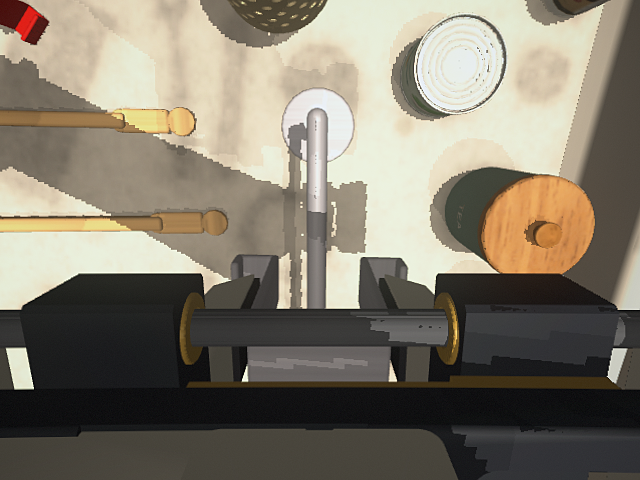

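The bar runs vertically at column 317, midway between the hook's legs (247–390), so I can lower the hook.

{"api": "move_arm", "payload": {"series": [[0,0,-3,0,0,0],[0,0,-3,0,0,0],[0,0,-2.5,0,0,0],[0,0,-1,0,0,0],[0,0,-0.3,0,0,0],[0,0,0,0,0,0]]}}

```text
clock: 7.15
position: [0.6704, -0.1546, 0.1666]
ee_rot: [2.101, 2.334, 0.001]
force: [-1.2, -0.5, -1.1]
width: 0.547
```

{"api": "move_arm", "payload": {"series": [[0,0,0,0,0,0],[0,0,0,0,0,0],[0,0,0,0,0,0],[0,0,0,0,0,0],[0,0,0,0,0,0]], "grip": 0.85}}

```text
clock: 7.65
position: [0.6701, -0.1547, 0.166]
ee_rot: [2.102, 2.334, 0.0]
force: [0.4, 0.9, -0.1]
width: 0.842
```

{"api": "move_arm", "payload": {"series": [[0,0,2,0,0,0],[0,0,4,0,0,0],[0,0,4,0,0,0],[-1.9,2.8,0,0,0,0],[-1.9,2.8,0,0,0,-4],[-1.9,2.8,0,0,0,-4],[-1.9,2.8,0,0,0,-4],[-1.9,2.8,0,0,0,-4]]}}

```text
clock: 8.45
position: [0.5741, -0.0136, 0.2658]
ee_rot: [-2.41, -2.015, -0.001]
force: [0.3, -0.2, 0.4]
width: 0.849
```

{"api": "move_arm", "payload": {"series": [[-2.5,2.8,0,0,0,-4],[-2.5,2.8,0,0,0,0],[-2.5,1.6,0,0,0,0],[-2.5,1.4,0,0,0,0],[-2.1,0.9,0,0,0,0],[0,0,0,0,0,0],[0,0,0,0,0,0]]}}

```text
clock: 9.15
position: [0.4541, 0.0806, 0.2661]
ee_rot: [-2.475, -1.935, -0.002]
force: [0.4, 0.4, 0.1]
width: 0.851
```

Run:
```python
from h import *
s=monitor.observe(); print(s['position'],R(s['ee_rot'])[:,1])
d=img('scene'); w=img('wrist')
a=d['color'][170:320,250:450]; a=cv2.resize(a,(533,400)); b=cv2.resize(w['color'],None,fx=.6,fy=.6)
c=np.zeros((700,640,3),np.uint8); 
c=np.zeros((600,800,3),np.uint8); c[:288,:384]=b; c[200:600,267:800]=a; c[:288,:384]=b
cv2.imwrite('pics/c4.png',c[:,:,::-1])
```

```text
[0.45414691 0.08059142 0.26613018] [ 9.70474766e-01 -2.41201768e-01  6.59293207e-04]
```

View pics/c4.png

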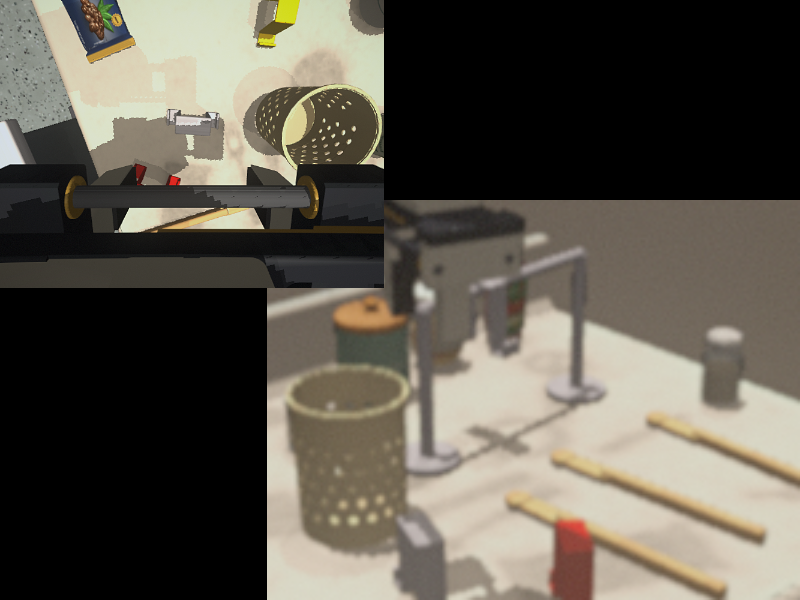

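Hook 2 shows at about (320,200) full-res, with the cup beside it. Hook 1 casts a cross-shaped shadow under the bar, so it is hanging.

Run:
```python
from h import *
w=img('wrist')
for o in outline_of('wrist','hook_a')[:2]:
    ys,xs=np.nonzero(o['mask']); r=cv2.minAreaRect(np.c_[xs,ys].astype(np.float32)); print(o['p'],o['rect'],r)
    x,y,W,H=map(int,o['rect'])
    if 250<x<330: cv2.imwrite('pics/hk2.png',cv2.resize(w['color'][y-20:y+H+20,x-20:x+W+20,::-1],None,fx=5,fy=5)); print(x-20,y-20)
o=outline_of('wrist','cup')
```

```text
0.92 [223.5, 272.3, 76.8, 36.6] ((261.0, 290.5), (35.0, 76.0), 90.0)
0.86 [280.7, 177.9, 82.7, 46.3] ((320.3465270996094, 204.10862731933594), (87.73069763183594, 40.92924880981445), 3.3664605617523193)
260 157
```

View pics/hk2.png

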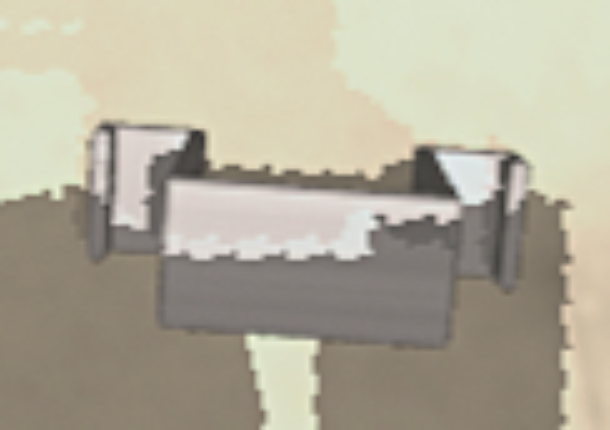

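Run:
```python
from h import *
w=img('wrist'); s=monitor.observe()
P=atz(w,np.array([[165,180],[462,203],[448,345],[160,325]])/5+[260,157],.075); print(P.round(4),P.mean(0).round(4)); 
v=(P[1]-P[0])+(P[2]-P[3]); print(np.degrees(np.arctan2(v[1],v[0])), s['position'],np.degrees(np.arctan2(*R(s['ee_rot'])[[1,0],1])))
```

```text
[[0.4394 0.1062 0.075 ]
 [0.4862 0.0905 0.075 ]
 [0.4785 0.0675 0.075 ]
 [0.4322 0.0828 0.075 ]] [0.4591 0.0868 0.075 ]
-18.369060522183734 [0.45449708 0.07985811 0.26566597] -14.07886364340307
```

Run:
```python
from h import *
w=img('wrist'); save(w,'w5.png')
P=atz(w,np.array([[283,129],[381,129],[335,85]])/.6,.137); print(P.round(4))
o=outline_of('wrist','cup')[0]; print(o['rect'])
ys,xs=np.nonzero(o['mask']); Q=atz(w,np.c_[xs,ys],.137)[:,:2]; hull=cv2.convexHull(Q.astype(np.float32))[:,0]
# fit circle r=.056 in far side (max x,+y side) : least squares over hull points visible
d=img('top'); o=outline_of('top','cup')[0]; r=o['rect'];print(r)
ys,xs=np.nonzero(o['mask']); Q=atz(d,np.c_[xs,ys],.137)[:,:2]
print(Q.min(0),Q.max(0))
for z in (0.137,): 
    k=Q[:,0]>Q[:,0].max()-.05; h=cv2.convexHull(Q[k].astype(np.float32))[:,0]; h=h[h[:,0]>Q[:,0].max()-.04]
    from scipy.optimize import least_squares
    f=least_squares(lambda p: np.hypot(h[:,0]-p[0],h[:,1]-p[1])-.056,[.61,.05]); print(f.x, np.abs(f.fun).max())
```

```text
[[0.559  0.0694 0.137 ]
 [0.6642 0.0428 0.137 ]
 [0.6198 0.1036 0.137 ]]
[427.6, 137.3, 209.0, 144.6]
[287.0, 186.2, 24.4, 50.8]
[ 0.53709962 -0.00455903] [0.66906112 0.06623819]
[0.61248982 0.04968041] 0.0020071134849727126
```

{"api": "move_arm", "payload": {"series": [[-0.2,0.9,-3,0,0,-4.3],[0,0,-4.5,0,0,0],[0,0,-4.5,0,0,0],[0,0,-4,0,0,0],[0,0,-3,0,0,0],[0,0,-1.6,0,0,0],[0,0,0,0,0,0]], "grip": 1}}

```text
clock: 10.35
position: [0.4507, 0.0888, 0.0579]
ee_rot: [-2.546, -1.839, 0.006]
force: [0.2, -0.4, -0.3]
width: 1.003
```

{"api": "move_arm", "payload": {"series": [[0,0,0,0,0,0],[0,0,0,0,0,0],[0,0,0,0,0,0],[0,0,0,0,0,0],[0,0,0,0,0,0],[0,0,0,0,0,0],[0,0,0,0,0,0]], "grip": 0.4, "force": 15}}

```text
clock: 11.05
position: [0.4529, 0.0895, 0.0603]
ee_rot: [2.546, 1.839, 0.003]
force: [0.9, -1.0, 6.3]
width: 0.545
```

{"api": "move_arm", "payload": {"series": [[0,0,4,0,0,0],[0,0,4,0,0,0],[0,0,5,0,0,0],[0,0,5,0,0,0],[0,0,4,0,0,0],[1.9,-2.8,0,0,0,4],[1.9,-2.8,0,0,0,4],[1.9,-2.8,0,0,0,4]]}}

```text
clock: 11.85
position: [0.509, 0.0051, 0.2798]
ee_rot: [-2.335, -2.101, -0.0]
force: [-0.1, 0.5, -1.0]
width: 0.543
```

{"api": "move_arm", "payload": {"series": [[1.9,-2.8,0,0,0,4],[1.9,-2.8,0,0,0,4],[1.9,-2.8,0,0,0,4.3],[1.9,-2.8,0,0,0,0],[1.9,-2.8,0,0,0,0],[1.9,-2.8,0,0,0,0],[1.9,-2.8,0,0,0,0],[1.9,-2.8,0,0,0,0]]}}

```text
clock: 12.65
position: [0.6611, -0.2193, 0.2788]
ee_rot: [-2.101, -2.333, 0.001]
force: [0.2, 0.1, -1.6]
width: 0.542
```

{"api": "move_arm", "payload": {"series": [[1.9,-2.5,0,0,0,0],[0,0,-1.5,0,0,0],[0,0,0,0,0,0],[0,0,0,0,0,0],[0,0,0,0,0,0]]}}

```text
clock: 13.15
position: [0.6799, -0.2423, 0.2652]
ee_rot: [-2.101, -2.336, -0.001]
force: [0.0, -0.8, -1.6]
width: 0.544
```

Run:
```python
from h import *
s=monitor.observe(); print(s['position'],R(s['ee_rot'])[:,1],s['joints'].round(2))
w=img('wrist'); save(w,'w6.png')
```

```text
[ 0.67994344 -0.24230614  0.26515878] [9.94403101e-01 1.05652419e-01 1.99924063e-04] [-0.1   0.65  0.67  1.31 -0.4   1.32  0.68]
```

View pics/w6.png

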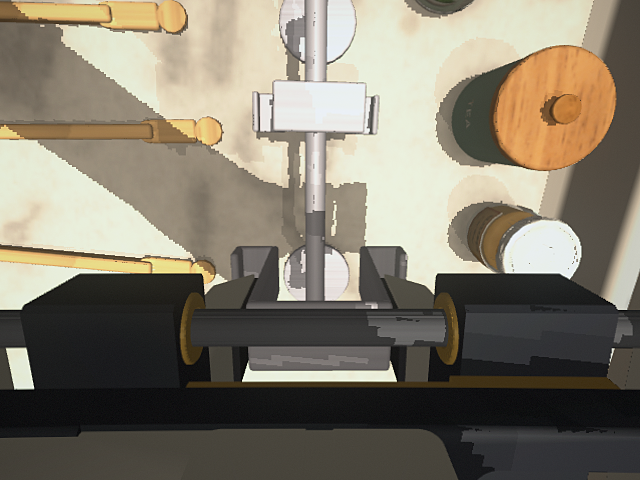

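Hook 1 hangs correctly at (318,108). The held hook is centred on the bar (column 316–318), so I lower it.

{"api": "move_arm", "payload": {"series": [[0,0,-3,0,0,0],[0,0,-3,0,0,0],[0,0,-2.5,0,0,0],[0,0,-1,0,0,0],[0,0,-0.2,0,0,0],[0,0,0,0,0,0]]}}

```text
clock: 13.8
position: [0.6805, -0.2436, 0.1689]
ee_rot: [2.101, 2.334, 0.001]
force: [0.8, -0.2, -1.4]
width: 0.544
```

{"api": "move_arm", "payload": {"series": [[0,0,0,0,0,0],[0,0,0,0,0,0],[0,0,0,0,0,0],[0,0,0,0,0,0],[0,0,0,0,0,0]], "grip": 0.85}}

```text
clock: 14.3
position: [0.6801, -0.2437, 0.168]
ee_rot: [2.102, 2.334, 0.0]
force: [-0.7, 0.1, -0.0]
width: 0.845
```

{"api": "move_arm", "payload": {"series": [[0,0,2,0,0,0],[0,0,4,0,0,0],[0,0,4,0,0,0],[-4,0,0,0,0,0],[-4,0,0,0,0,0],[-4,0,0,0,0,0],[-2,0,0,0,0,0],[0,0,0,0,0,0]]}}

```text
clock: 15.1
position: [0.5372, -0.2444, 0.2685]
ee_rot: [-2.105, -2.331, -0.001]
force: [-0.0, -0.6, 0.7]
width: 0.851
```

```bash
cat >> h.py <<'E'
def paddles(n='top',z=.008,k=4):
    d=img(n); out=[]
    for o in outline_of(n,'paddle_a')[:k]:
        ys,xs=np.nonzero(o['mask']); P=atz(d,np.c_[xs,ys],z)[:,:2]
        c=P.mean(0); u=np.linalg.svd(P-c,full_matrices=False)[2][0]; u*=np.sign(u[0]); t=(P-c)@u
        h=c+u*t.min(); e=c+u*t.max(); L=t.max()-t.min()
        print('paddle',round(o['p'],2),'tip',h.round(3),'head',e.round(3),'yaw',np.degrees(np.arctan2(u[1],u[0])).round(1),'L',L.round(3))
    return d
E
python3 - <<'E'
from h import *
s=monitor.observe(); print(s['position'],R(s['ee_rot'])[:,1],s['joints'].round(2))
d=paddles('top'); save(d,'t7.png',(270,140,490,300),3)
d=paddles('scene')
E
```

```text
[ 0.53718439 -0.2444225   0.26851861] [9.94839353e-01 1.01462002e-01 3.52715823e-04] [-0.17  0.41  0.73  1.67 -0.3   1.17  0.73]
paddle 0.86 tip [ 0.414 -0.098] head [ 0.545 -0.088] yaw 4.4 L 0.132
paddle 0.48 tip [ 0.54  -0.183] head [ 0.581 -0.182] yaw 1.3 L 0.04
paddle 0.76 tip [ 0.33  -0.327] head [ 0.579 -0.327] yaw 0.1 L 0.249
paddle 0.64 tip [ 0.294 -0.11 ] head [ 0.546 -0.088] yaw 5.0 L 0.253
paddle 0.55 tip [ 0.327 -0.211] head [ 0.578 -0.183] yaw 6.5 L 0.252
```

View pics/t7.png

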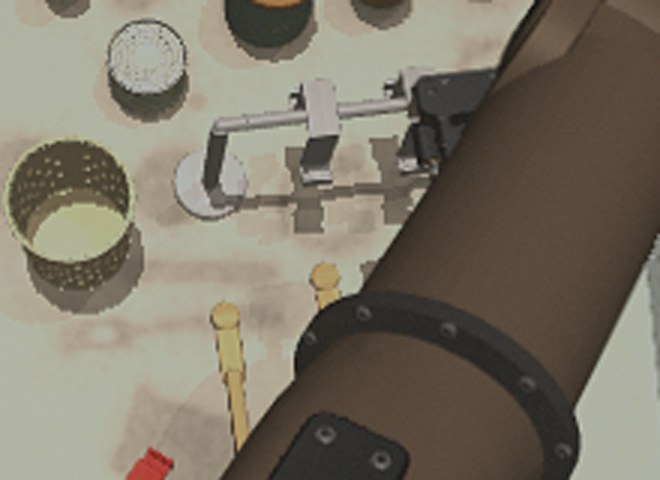

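{"api": "move_arm", "payload": {"series": [[-0.7,1.4,0,0,0,-8],[-0.7,1.4,0,0,0,-8],[-0.7,1.4,0,0,0,-8],[-0.7,1.4,0,0,0,-8],[-0.7,1.4,0,0,0,-8],[-0.7,1.4,0,0,0,-8],[-0.7,1.4,0,0,0,-8],[-0.7,1.4,0,0,0,-8]], "grip": 0.5}}

```text
clock: 16.1
position: [0.4848, -0.1309, 0.2678]
ee_rot: [3.021, 0.858, -0.0]
force: [0.1, -0.2, 0.4]
width: 0.502
```

{"api": "move_arm", "payload": {"series": [[-0.7,1.2,-2,0,0,-8],[-0.7,1.2,-2,0,0,-8],[-0.7,1.2,-2,0,0,-8],[0,0,-2,0,0,-3],[0,0,-1,0,0,0],[0,0,0,0,0,0],[0,0,0,0,0,0]]}}

```text
clock: 16.8
position: [0.4637, -0.0962, 0.1783]
ee_rot: [3.138, 0.138, 0.001]
force: [-0.3, -0.4, -0.3]
width: 0.498
```

Run:
```python
from h import *
s=monitor.observe(); print(s['position'],R(s['ee_rot'])[:,1],s['joints'].round(2))
d=paddles('wrist'); save(d,'w8.png')
```

```text
[ 0.46372378 -0.0962402   0.1782962 ] [ 8.79492310e-02 -9.96124520e-01  9.34371993e-04] [-0.73  0.43  1.12  2.07 -0.49  0.93 -0.83]
paddle 0.94 tip [ 0.432 -0.197] head [ 0.58  -0.179] yaw 6.7 L 0.149
paddle 0.74 tip [ 0.322 -0.081] head [ 0.555 -0.052] yaw 7.1 L 0.235
paddle 0.57 tip [ 0.418 -0.327] head [ 0.578 -0.318] yaw 3.1 L 0.16
```

View pics/w8.png

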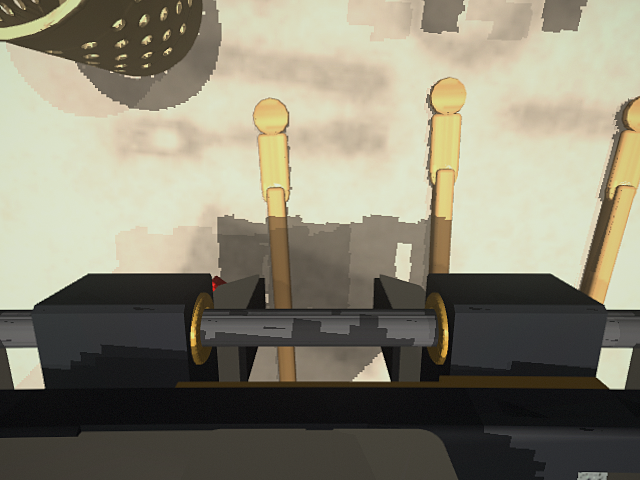

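Run:
```python
from h import *
w=img('wrist')
P=atz(w,[[270,98],[270,116],[277,190],[283,290],[287,370],[448,95],[443,170]],.01); print(P.round(4))
v=P[3]-P[1]; print(np.degrees(np.arctan2(-v[1],-v[0])))
for q in ([.460,-.0956,.015],):print(proj(w,[q]))
```

```text
[[ 0.5548 -0.0524  0.01  ]
 [ 0.5423 -0.0531  0.01  ]
 [ 0.4885 -0.0615  0.01  ]
 [ 0.4068 -0.0714  0.01  ]
 [ 0.3333 -0.0797  0.01  ]
 [ 0.5678 -0.1809  0.01  ]
 [ 0.5145 -0.1863  0.01  ]]
7.68161733799576
[[317.92201798 231.07700131]]
```

{"api": "move_arm", "payload": {"series": [[0.7,3.3,-2,0,0,2.5],[0,0,-4,0,0,0],[0,0,-4,0,0,0],[0,0,-3,0,0,0],[0,0,-1.5,0,0,0],[0,0,-0.9,0,0,0],[0,0,0,0,0,0]]}}

```text
clock: 17.65
position: [0.4701, -0.0628, 0.0235]
ee_rot: [-3.135, -0.205, 0.0]
force: [1.0, -0.4, -0.7]
width: 0.5
```

{"api": "move_arm", "payload": {"series": [[0,0,0,0,0,0],[0,0,0,0,0,0],[0,0,0,0,0,0],[0,0,0,0,0,0],[0,0,0,0,0,0]], "grip": 0.05, "force": 20}}

```text
clock: 18.15
position: [0.4702, -0.0625, 0.0241]
ee_rot: [-3.135, -0.206, -0.001]
force: [-0.2, 1.0, 5.0]
width: 0.152
```

{"api": "move_arm", "payload": {"series": [[0,0,4,0,0,0],[0,0,4,0,0,0],[0,0,4,0,0,0],[0,0,4,0,0,0],[0,0,4,0,0,0],[0,0,3,0,0,0],[0,0,0,0,0,0]]}}

```text
clock: 18.85
position: [0.4718, -0.0632, 0.257]
ee_rot: [-3.134, -0.205, -0.009]
force: [-0.1, -0.4, -0.8]
width: 0.144
```

Run:
```python
from h import *
s=monitor.observe(); print(s['position'],R(s['ee_rot']).round(3),s['joints'].round(2),s['width'])
```

```text
[ 0.47182093 -0.06323514  0.25695015] [[ 0.991  0.13   0.006]
 [ 0.13  -0.991  0.001]
 [ 0.006 -0.    -1.   ]] [-0.93  0.32  1.24  1.97 -0.35  1.08 -0.98] 0.14436224106223342
```

{"api": "move_arm", "payload": {"series": [[0,0,0,1,-7.4,0],[0,0,0,1,-7.4,0],[0,0,0,1,-7.4,0],[0,0,0,1,-7.4,0],[0,0,0,0,0,0]]}}

```text
clock: 19.35
position: [0.4606, -0.0669, 0.2507]
ee_rot: [-3.048, -0.191, -0.644]
force: [-1.4, 0.8, -0.6]
width: 0.152
```

Run:
```python
from h import *
s=monitor.observe(); print(s['position'],R(s['ee_rot']).round(3),s['joints'].round(2),s['width'])
```

```text
[ 0.46061112 -0.06691072  0.25069357] [[ 0.907  0.124  0.402]
 [ 0.116 -0.992  0.045]
 [ 0.404  0.006 -0.915]] [-1.04 -0.22  1.02  2.3   0.27  0.56 -1.64] 0.15191588032773587
```

```bash
cat > kin.py <<'E'
import numpy as np, cv2
from scipy.spatial.transform import Rotation as Ro
from scipy.optimize import least_squares
S=[([-1.36958434,.43448938,.02501573,1.57316375,-.01161252,1.13399879,-.07512187],[.18701,.5964,.24576],[.4756,3.1054,0]),
([-.84,.21,.43,1.93,-.1,1.03,-.17],[.4541,.1742,.246],None),
([-.2,.57,.58,1.41,-.31,1.26,.51],[.67,-.1535,.2642],[-2.101,-2.336,-.001]),
([-.1,.65,.67,1.31,-.4,1.32,.68],[.6799,-.2423,.2652],[-2.101,-2.336,-.001]),
([-.17,.41,.73,1.67,-.3,1.17,.73],[.5372,-.2444,.2685],[-2.105,-2.331,-.001]),
([-.73,.43,1.12,2.07,-.49,.93,-.83],[.4637,-.0962,.1783],[3.138,.138,.001]),
([-.93,.32,1.24,1.97,-.35,1.08,-.98],[.4718,-.0632,.257],[-3.134,-.205,-.009]),
([-1.04,-.22,1.02,2.3,.27,.56,-1.64],[.4606,-.0669,.2507],[-3.048,-.191,-.644])]
AL=np.radians([0,-90,90,90,90,90,-90])
def fk(q,p):
    # p: yaw0, d1,d3,a3,d5,a4,a6,d7, toolyaw
    a=[0,0,0,p[3],p[5],0,p[6]]; d=[p[1],0,p[2],0,p[4],0,p[7]]
    T=np.eye(4); T[:3,:3]=Ro.from_euler('z',p[0]).as_matrix()
    for i in range(7):
        ca,sa,ct,st=np.cos(AL[i]),np.sin(AL[i]),np.cos(q[i]),np.sin(q[i])
        T=T@np.array([[ct,-st,0,a[i]],[st*ca,ct*ca,-sa,-sa*d[i]],[st*sa,ct*sa,ca,ca*d[i]],[0,0,0,1]])
    T[:3,:3]=T[:3,:3]@Ro.from_euler('z',p[8]).as_matrix()
    return T
def res(p):
    r=[]
    for q,x,v in S:
        T=fk(q,p); r+=list(T[:3,3]-x)
        if v is not None: r+=list(.2*(Ro.from_matrix(T[:3,:3]).inv()*Ro.from_rotvec(v)).as_rotvec())
    return np.array(r)
best=None
for y in (0,.8,1.57,2.64,-1.57,3.9):
    for t in (0,1.57,3.14,-1.57):
        f=least_squares(res,[y,.267,.293,.0525,.3425,.0775,.076,.27,t])
        if best is None or f.cost<best.cost: best=f
P=best.x
if __name__=='__main__': print(best.cost,np.abs(best.fun).max(),P.round(4)); print(best.fun.round(3))
E
python3 kin.py
```

```text
1.0193577760187045 0.7308017498141277 [ 0.5422 -0.8303  2.1066  0.2388 -0.9306 -0.8674  0.2773  0.2691  0.5738]
[-0.076 -0.731  0.068 -0.001 -0.     0.429 -0.196 -0.237 -0.092 -0.272
 -0.044  0.113  0.004  0.071 -0.341 -0.118  0.028  0.16   0.026  0.106
 -0.317 -0.202  0.178 -0.075 -0.011 -0.044 -0.369  0.089  0.159 -0.104
 -0.023 -0.19   0.178 -0.091 -0.003 -0.161 -0.01  -0.159  0.195 -0.376
  0.34   0.091  0.044 -0.317  0.224]
```

```bash
cat > kin2.py <<'E'
from kin import S,Ro,least_squares,np
import itertools,pickle
# world z-up; chain: yaw q1, pitch q2, roll q3, pitch q4, roll q5, pitch q6, yaw q7 ; link offsets full 3D; pose at q=0 unknown via sum of pitches
def rot(ax,t): return Ro.from_euler(ax,t).as_matrix()
def fk(q,p,s):
    c,f5=s[7],s[8]
    L=p.reshape(-1)
    o=np.zeros(3); Rm=np.eye(3)
    def go(v): nonlocal o; o=o+Rm@v
    Rm=Rm@rot('z',s[0]*q[0]+L[0]); go(np.array([0,0,L[1]]))
    Rm=Rm@rot('y',s[1]*q[1]); go(np.array([L[2],L[3],L[4]]))      # upper arm (to elbow), local z
    Rm=Rm@rot('z',s[2]*q[2])                                        
    go(np.array([L[11],0,0]))
    Rm=Rm@rot('y',s[3]*q[3]+c); go(np.array([L[5],L[6],L[7]]))     # forearm local z
    Rm=Rm@rot('z',s[4]*q[4]+f5)
    Rm=Rm@rot('y',s[5]*q[5]+s[9]); go(np.array([L[8],L[9],L[10]]))
    Rm=Rm@rot('z',s[6]*q[6]+L[12])
    return o,Rm
def res(p,s):
    r=[]
    for q,x,v in S:
        o,Rm=fk(q,p,s); r+=list(o-x)
        if v is not None: r+=list(.3*(Ro.from_matrix(Rm).inv()*Ro.from_rotvec(v)).as_rotvec())
    return np.array(r+list(.003*(p[[2,3,5,6,8,9]])))
if __name__=='__main__':
    best=[]
    for s1,s3,s5,s7 in itertools.product((1,-1),repeat=4):
      # tool-down condition: q6=q4-q2 -> pitch sum = s*(q2 - q4 + q6)+pi
      for (c,f5,o6) in ((np.pi,0,0),(0,0,np.pi),(0,0,0)):
       for s2,s4,s6 in ((1,-1,1),(1,1,1),(1,1,-1)):
        for y in (0,1.57,3.14,-1.57):
          s=(s1,s2,s3,s4,s5,s6,s7,c,f5,o6)
          # orientation-only prescreen: tool z down
          e=0
          for q,x,v in S[2:]+S[:1]:
            o,Rm=fk(q,np.zeros(13)+0,s); z=Ro.from_rotvec(v).as_matrix()[2,2]; e+=abs(Rm[2,2]-z)
          if y==0: best.append((e,s))
    best.sort(key=lambda t:t[0]); 
    for b in best[:6]: print(b)
    out=[]
    for e,s in best[:6]:
      for y in (0,1.57,3.14,-1.57):
       for t in (0,1.57,3.14,-1.57):
        f=least_squares(lambda p:res(p,s),[y,.3,0,0,.35,0,0,.35,.05,0,.27,0,t],max_nfev=100)
        out.append((f.cost,s,f.x))
    out.sort(key=lambda t:t[0]); 
    for o in out[:2]: print(o[0],o[1],o[2].round(3))
    f=out[0]; print(np.abs(res(f[2],f[1])).max()); pickle.dump(f,open('kin.pkl','wb'))
E
time python3 kin2.py
```

```text
(np.float64(0.002089455209706381), (1, 1, 1, 1, 1, 1, 1, 0, 0, 0))
(np.float64(0.002089455209706381), (1, 1, 1, 1, 1, 1, -1, 0, 0, 0))
(np.float64(0.002089455209706381), (1, 1, -1, 1, -1, 1, 1, 0, 0, 0))
(np.float64(0.002089455209706381), (1, 1, -1, 1, -1, 1, -1, 0, 0, 0))
(np.float64(0.002089455209706381), (-1, 1, 1, 1, 1, 1, 1, 0, 0, 0))
(np.float64(0.002089455209706381), (-1, 1, 1, 1, 1, 1, -1, 0, 0, 0))
0.24482244243646925 (-1, 1, 1, 1, 1, 1, 1, 0, 0, 0) [ 4.226  1.108  0.286  0.941 -0.158  0.508 -0.212  0.486  0.672 -0.101
 -0.114  0.066 -1.082]
0.2448224424525173 (-1, 1, 1, 1, 1, 1, 1, 0, 0, 0) [ 4.226  1.108  0.286  0.941 -0.158  0.508 -0.212  0.486  0.672 -0.101
 -0.114  0.066  5.201]
0.3770546470866299
real	1m44.528s
user	1m44.738s
sys	0m0.233s
```

```bash
cat > fit3.py <<'E'
from kin2 import *
out=[]
for s1,s7 in itertools.product((1,-1),repeat=2):
  s=(s1,1,-1,1,-1,1,s7,0,0,0)
  for y in (0,1.57,-1.57,3.14):
    for t in (0,1.57,3.14,-1.57):
      f=least_squares(lambda p:res(p,s),[y,.3,0,0,.35,0,0,.35,.05,0,.27,0,t],max_nfev=40); out.append((f.cost,s,f.x))
out.sort(key=lambda t:t[0]); f=out[0]
for o in out[:2]: print(o[0],o[1],o[2].round(3))
print(res(f[2],f[1]).round(3)); pickle.dump(f,open('kin.pkl','wb'))
E
time python3 fit3.py
```

```text
3.4260930237116985e-05 (-1, 1, -1, 1, -1, 1, -1, 0, 0, 0) [ 9.000e-03  2.800e-01  3.000e-03 -3.900e-02  5.550e-01  6.000e-03
 -1.300e-02  4.350e-01  5.000e-03 -8.000e-03  3.470e-01 -1.000e-03
  1.579e+00]
3.4260930237117554e-05 (-1, 1, -1, 1, -1, 1, -1, 0, 0, 0) [ 9.000e-03  2.800e-01  3.000e-03 -3.900e-02  5.550e-01  6.000e-03
 -1.300e-02  4.350e-01  5.000e-03 -8.000e-03  3.470e-01 -1.000e-03
  1.579e+00]
[ 0.001  0.001  0.001  0.     0.     0.    -0.002  0.    -0.001 -0.001
 -0.001 -0.001 -0.002  0.001  0.001 -0.     0.002 -0.002 -0.001 -0.001
  0.002  0.001 -0.002  0.003  0.002 -0.    -0.002 -0.001 -0.     0.
 -0.    -0.001 -0.001  0.001 -0.    -0.    -0.    -0.002  0.    -0.
  0.001 -0.001 -0.     0.001 -0.     0.    -0.     0.    -0.     0.
 -0.   ]
real	1m16.629s
user	1m16.773s
sys	0m0.276s
```

```bash
cat > ik.py <<'E'
from kin2 import fk,Ro,least_squares,np
import pickle
_,s,p=pickle.load(open('kin.pkl','rb'))
LO=np.array([-2.62,-.44,-1.27,.08,-1.32,.12,-2.74]);HI=np.array([2.62,2.09,1.32,2.57,4.46,2,2.74])
def tool(u,psi):
    u=u/np.linalg.norm(u); z0=np.array([0,0,-1.]); z0-=u*(z0@u); z0/=np.linalg.norm(z0)
    z=Ro.from_rotvec(u*psi).apply(z0); return z
def ik(pos,Rt,q0,reg=1e-3):
    def r(q):
        o,Rm=fk(q,p,s); return np.r_[(o-pos)*10,(Ro.from_matrix(Rm).inv()*Ro.from_matrix(Rt)).as_rotvec()*2,reg*(q-q0)]
    f=least_squares(r,np.clip(q0,LO+.021,HI-.021),bounds=(LO+.02,HI-.02),max_nfev=60); return f.x,np.abs(r(f.x)[:6]).max()
E
cat > feas.py <<'E'
from ik import *
q0=np.array([-1.04,-.22,1.02,2.3,.27,.56,-1.64]); cup=np.array([.614,.052,0])
rng=np.random.default_rng(0)
for Ld in (15,25,35):
  L=np.radians(Ld); u=np.array([np.sin(L),0,np.cos(L)])
  for psi in (-90,-60,-30,0,30,60,90):
    z=tool(u,np.radians(psi)); res=[]
    for fl in (1,-1):
      x=fl*u; y=np.cross(z,x); Rt=np.c_[x,y,z]
      pos=cup+[-.02,0,.02]+.165*u
      for k in range(6):
        q,e=ik(pos,Rt,q0 if k==0 else rng.uniform(LO,HI))
        if e<.01: res.append((np.abs(q-q0).max(),fl,q.round(2)))
    res.sort(key=lambda t:t[0]); print(Ld,psi,len(res),res[:1])
E
time python3 feas.py
```

```text
15 -90 6 [(np.float64(1.410056803082887), -1, array([-0.94,  1.19,  0.57,  1.45,  0.71,  1.6 , -0.55]))]
15 -60 9 [(np.float64(1.1743940873045275), -1, array([-1.05,  0.95,  0.46,  1.93,  1.13,  1.2 , -0.9 ]))]
15 -30 9 [(np.float64(1.623352559974107), -1, array([-0.87,  0.76,  0.23,  2.35,  1.89,  1.18, -1.44]))]
15 0 8 [(np.float64(2.504047939278305), -1, array([ 0.11,  0.79, -0.54,  2.53,  2.77,  1.53, -1.24]))]
15 30 6 [(np.float64(3.064216429301778), -1, array([ 1.09,  1.27, -1.25,  2.35,  3.33,  0.67, -0.55]))]
15 60 7 [(np.float64(2.003107623358651), -1, array([ 0.96,  1.05, -0.81,  1.95, -1.3 ,  0.8 , -2.21]))]
15 90 4 [(np.float64(1.5699996164559191), -1, array([ 0.32,  1.06,  0.07,  1.54, -1.3 ,  1.8 , -2.33]))]
25 -90 8 [(np.float64(1.3706855762160983), -1, array([-0.7 ,  1.15,  0.17,  1.35,  0.97,  1.83, -0.51]))]
25 -60 8 [(np.float64(1.1030137546467154), -1, array([-0.74,  0.88,  0.08,  1.83,  1.26,  1.41, -0.74]))]
25 -30 7 [(np.float64(1.573353857999077), -1, array([-0.51,  0.67, -0.16,  2.23,  1.84,  1.21, -1.05]))]
25 0 7 [(np.float64(2.296705531322611), -1, array([
[... 439 characters left out ...]
  1.27,  0.97,  1.83, -0.29]))]
35 -60 8 [(np.float64(1.2741595832089878), -1, array([-0.99,  0.97,  0.53,  1.76,  0.97,  1.08, -0.37]))]
35 -30 7 [(np.float64(1.4281041996005004), -1, array([-0.93,  0.69,  0.5 ,  2.16,  1.7 ,  0.66, -0.88]))]
35 0 6 [(np.float64(2.216092422002034), -1, array([ 0.6 ,  0.89, -1.2 ,  2.25,  2.32,  1.08, -0.49]))]
35 30 5 [(np.float64(3.7011425903084483), 1, array([ 0.66,  0.71, -0.64,  2.15,  3.97,  0.5 ,  1.24]))]
35 60 5 [(np.float64(1.7126724283883537), -1, array([ 0.67,  0.91, -0.48,  1.8 , -1.3 ,  0.96, -2.68]))]
35 90 1 [(np.float64(1.96990377469801), 1, array([ 0.42,  1.14, -0.14,  1.37, -1.21,  1.68,  0.33]))]
real	1m13.802s
user	1m14.091s
sys	0m0.217s
```

```bash
cat > path.py <<'E'
from ik import *
cup=np.array([.614,.052,0])
def frame(u,psi,fl):
    z=tool(u,psi); x=fl*u; return np.c_[x,np.cross(z,x),z]
def U(L,yaw): return np.array([np.sin(L)*np.cos(yaw),np.sin(L)*np.sin(yaw),np.cos(L)])
def follow(q,pts):
    worst=0;tr=[]
    for pos,Rt in pts:
        q,e=ik(pos,Rt,q,reg=.02); worst=max(worst,e); tr.append(q)
    return np.array(tr),worst
def plan(q,p0,yaw0,fl,psi,L,n=14,tip=(-.02,0,.02)):
    up=np.array([.50,p0[1],.30]); pts=[]
    for t in np.linspace(0,1,n): pts.append((p0+(up-p0)*t, frame(U(np.pi/2-(np.pi/2-L)*t,yaw0*(1-t)),psi*t,fl)))
    u=U(L,0); over=cup+np.array(tip)+[0,0,.15]+.165*u; Rt=frame(u,psi,fl)
    for t in np.linspace(0,1,8)[1:]: pts.append((up+(over-up)*t,Rt))
    for t in np.linspace(0,1,6)[1:]: pts.append((over-[0,0,.15*t],Rt))
    return follow(q,pts)
if __name__=='__main__':
    qa=np.array([-.93,.32,1.24,1.97,-.35,1.08,-.98]); p0=np.array([.4718,-.0632,.257]); yaw=.13
    # flip starts
    starts={1:qa}
    R0=frame(U(np.pi/2,yaw),0,1)
    for d in (1,-1):
        tr,w=follow(qa,[(p0,Ro.from_euler('z',d*a).as_matrix()@R0) for a in np.linspace(0,np.pi,15)[1:]]); print('flip',d,w,tr[-1].round(2)); starts[-d]=tr[-1] if d==1 else starts.get(-1) if False else tr[-1]
        for psi in (-90,-60,-30,0,30,60,90):
            for L in (25,40):
                t2,w2=plan(tr[-1],p0,yaw,-1,np.radians(psi),np.radians(L)); 
                if w2<.1: print(' flip',d,psi,L,round(w2,4),t2[-1].round(2))
    for psi in (-90,-60,-30,0,30,60,90):
        for L in (25,40,55):
            t2,w2=plan(qa,p0,yaw,1,np.radians(psi),np.radians(L))
            if w2<.15: print('same',psi,L,round(w2,4),t2[-1].round(2))
E
time python3 path.py
```

```text
flip 1 6.234553115561239e-05 [-0.46  0.18  0.56  1.94 -0.11  1.05  1.85]
 flip 1 -90 25 0.0002 [-0.86  1.2   0.48  1.36  0.78  1.66 -0.39]
 flip 1 -90 40 0.0002 [-0.84  1.28  0.52  1.25  0.75  1.66 -0.07]
 flip 1 -60 25 0.0002 [-0.87  0.9   0.27  1.84  1.18  1.28 -0.7 ]
 flip 1 -60 40 0.0001 [-0.85  0.93  0.35  1.71  1.04  1.19 -0.3 ]
 flip 1 -30 25 0.0019 [-0.06  0.83 -0.77  2.19  1.93  1.6  -0.88]
 flip 1 -30 40 0.0002 [-0.67  0.63  0.17  2.08  1.59  0.79 -0.64]
 flip 1 0 25 0.0996 [ 0.4   0.77 -0.88  2.4   2.61  1.21 -0.92]
 flip 1 0 40 0.0073 [-0.05  0.51 -0.21  2.24  2.62  0.53 -1.18]
flip -1 1.1646543098790305 [-0.67  0.29  1.3   2.4  -1.3   0.79 -2.72]
same -90 55 0.0003 [-0.99  1.57  1.08  1.14  0.26  1.48 -2.62]
same -60 55 0.0003 [-1.08  1.19  0.92  1.57  0.37  0.92 -2.69]
same -30 55 0.1398 [-1.01  0.84  0.82  1.89  0.46  0.37 -2.62]
same 0 55 0.0275 [-0.53  0.57  0.48  1.99 -1.3   0.14 -0.51]
same 30 55 0.0004 [ 0.36  0.67 -0.32  1.87 -1.3   0.43 -0.08]
same 60 25 0.0011 [ 0.83  0.97 -0.67  1.88 -1.3   0.86  0.69]
same 60 40 0.0004 [ 0.59  0.89 -0.37  1.75 -1.3   1.01  0.34]
same 60 55 0.0002 [ 0.35  0.91 -0.06  1.62 -1.3   1.18  0.02]
same 90 25 0.0001 [ 0.38  1.09 -0.04  1.45 -1.26  1.73  0.56]
same 90 40 0.0001 [ 0.37  1.16 -0.07  1.33 -1.26  1.72  0.25]
same 90 55 0.0001 [ 0.36  1.24 -0.08  1.22 -1.27  1.72 -0.05]
real	1m50.572s
user	1m50.798s
sys	0m0.196s
```

```bash
cat > go.py <<'E'
from path import *
from cell import monitor
def rows(pos,Rt,n=None):
    s_=monitor.observe(); R0=Ro.from_rotvec(s_['ee_rot']); dr=np.degrees((Ro.from_matrix(Rt)*R0.inv()).as_rotvec()); dp=(np.array(pos)-s_['position'])*100
    m=int(np.ceil(max(np.linalg.norm(dp)/4,np.linalg.norm(dr)/7.5)))
    n=n or m; print('from',s_['position'].round(4),'total',dp.round(2),dr.round(1),'min rows',m,'| per row x%d'%n,(dp/n).round(2),(dr/n).round(2))
    return s_
def st():
    s_=monitor.observe(); R0=Ro.from_rotvec(s_['ee_rot']).as_matrix(); print(s_['position'].round(4),'x',R0[:,0].round(3),'y',R0[:,1].round(3),'z',R0[:,2].round(3),s_['joints'].round(2),'w',round(s_['width'],3))
E
python3 - <<'E'
from go import *
st(); rows([.4718,-.0632,.12],frame(U(np.pi/2,.13),0,1))
E
```

```text
[ 0.4606 -0.0669  0.2507] x [0.907 0.116 0.404] y [ 0.124 -0.992  0.006] z [ 0.402  0.045 -0.915] [-1.04 -0.22  1.02  2.3   0.27  0.56 -1.64] w 0.152
from [ 0.4606 -0.0669  0.2507] total [  1.12   0.37 -13.07] [-2.7 23.7  0.3] min rows 4 | per row x4 [ 0.28  0.09 -3.27] [-0.68  5.92  0.07]
```

{"api": "move_arm", "payload": {"series": [[0.3,0.1,-2.5,-0.7,5.9,0],[0.3,0.1,-3.0,-0.7,5.9,0],[0.3,0.1,-3.0,-0.7,5.9,0],[0.2,0.1,-3.0,-0.6,5.9,0],[0,0,0,0,0,0],[0,0,0,0,0,0]]}}

```text
clock: 19.95
position: [0.4649, -0.0685, 0.1729]
ee_rot: [3.115, 0.191, 0.167]
force: [-1.1, -0.4, 0.1]
width: 0.15
```

Run:
```python
from go import *
st(); rows([.4718,-.0632,.025],frame(U(np.pi/2,.13),0,1))
```

```text
[ 0.4649 -0.0685  0.1729] x [0.987 0.123 0.105] y [ 0.121 -0.992  0.023] z [ 0.108 -0.01  -0.994] [-0.81  0.32  1.06  2.17 -0.44  0.75 -0.91] w 0.15
from [ 0.4649 -0.0685  0.1729] total [  0.69   0.53 -14.79] [0.6 6.2 0.4] min rows 4 | per row x4 [ 0.17  0.13 -3.7 ] [0.14 1.54 0.1 ]
```

{"api": "move_arm", "payload": {"series": [[0.2,0.1,-1.5,0.2,2,0],[0.2,0.1,-2.5,0.2,2,0],[0.2,0.1,-3,0.2,2.2,0.2],[0.1,0.1,-3,0,0,0.2],[0,0.1,-2.5,0,0,0],[0,0,-1.5,0,0,0],[0,0,0,0,0,0]]}}

```text
clock: 20.65
position: [0.4721, -0.0613, 0.0358]
ee_rot: [-3.128, -0.206, -0.011]
force: [-0.0, 0.9, -0.5]
width: 0.15
```

Run:
```python
from go import *
st(); rows([.4718,-.0632,.025],frame(U(np.pi/2,.13),0,1))
```

```text
[ 0.4721 -0.0613  0.0358] x [0.991 0.131 0.008] y [ 0.131 -0.991 -0.007] z [ 0.007  0.008 -1.   ] [-0.51  0.61  0.74  2.19 -0.75  0.61 -0.66] w 0.15
from [ 0.4721 -0.0613  0.0358] total [-0.03 -0.19 -1.08] [-0.4  0.4 -0.1] min rows 1 | per row x1 [-0.03 -0.19 -1.08] [-0.43  0.39 -0.08]
```

{"api": "move_arm", "payload": {"series": [[0,0,-0.6,0,0,0],[0,0,-0.4,0,0,0],[0,0,0,0,0,0]]}}

```text
clock: 20.95
position: [0.4721, -0.0616, 0.0248]
ee_rot: [-3.129, -0.206, -0.008]
force: [0.5, -0.2, 0.8]
width: 0.149
```

{"api": "move_arm", "payload": {"series": [[0,0,0,0,0,0],[0,0,0,0,0,0],[0,0,0,0,0,0],[0,0,0,0,0,0],[0,0,3,0,0,0],[0,0,4,0,0,0],[0,0,4,0,0,0],[0,0,2,0,0,0]], "grip": 0.5}}

```text
clock: 21.75
position: [0.4721, -0.0625, 0.1565]
ee_rot: [-3.13, -0.204, -0.008]
force: [-0.2, 0.0, 0.0]
width: 0.5
```

{"api": "move_arm", "payload": {"series": [[0,0,2,0,0,7.5],[0,0,2,0,0,7.5],[0,0,0,0,0,7.5],[0,0,0,0,0,7.5],[0,0,0,0,0,7.5],[0,0,0,0,0,7.5],[0,0,0,0,0,7.5],[0,0,0,0,0,7.5]]}}

```text
clock: 22.55
position: [0.4711, -0.062, 0.1939]
ee_rot: [-2.602, -1.749, 0.001]
force: [-0.3, 0.3, -0.2]
width: 0.5
```

{"api": "move_arm", "payload": {"series": [[0,0,0,0,0,7.5],[0,0,0,0,0,7.5],[0,0,0,0,0,7.5],[0,0,0,0,0,7.5],[0,0,0,0,0,7.5],[0,0,0,0,0,7.5],[0,0,0,0,0,7.5],[0,0,0,0,0,7.5]]}}

```text
clock: 23.35
position: [0.4712, -0.062, 0.1938]
ee_rot: [-1.38, -2.816, 0.006]
force: [0.0, -0.0, 0.7]
width: 0.5
```

{"api": "move_arm", "payload": {"series": [[0,0,0,0,0,7.5],[0,0,0,0,0,7.5],[0,0,0,0,0,7.5],[0,0,0,0,0,7.5],[0,0,0,0,0,7.5],[0,0,0,0,0,7.5],[0,0,0,0,0,7.5],[0,0,0,0,0,7.5]]}}

```text
clock: 24.15
position: [0.4711, -0.062, 0.1938]
ee_rot: [0.213, -3.131, 0.009]
force: [-0.6, -0.5, -0.2]
width: 0.502
```

Run:
```python
from h import *
from go import *
st(); rows([.4718,-.0632,.14],frame(U(np.pi/2,.13),0,-1))
d=paddles('scene'); w=img('wrist'); save(w,'w9.png')
```

```text
[ 0.4711 -0.062   0.1938] x [-0.991 -0.136  0.004] y [-0.136  0.991 -0.005] z [-0.003 -0.006 -1.   ] [-0.24  0.25  0.3   2.01 -0.09  0.89  1.82] w 0.502
from [ 0.4711 -0.062   0.1938] total [ 0.07 -0.12 -5.38] [ 0.3 -0.2 -0.3] min rows 2 | per row x2 [ 0.03 -0.06 -2.69] [ 0.17 -0.08 -0.17]
paddle 0.91 tip [ 0.305 -0.084] head [ 0.554 -0.052] yaw 7.3 L 0.252
paddle 0.9 tip [ 0.329 -0.209] head [ 0.578 -0.182] yaw 6.2 L 0.25
paddle 0.83 tip [ 0.322 -0.326] head [ 0.581 -0.329] yaw -0.7 L 0.259
```

View pics/w9.png

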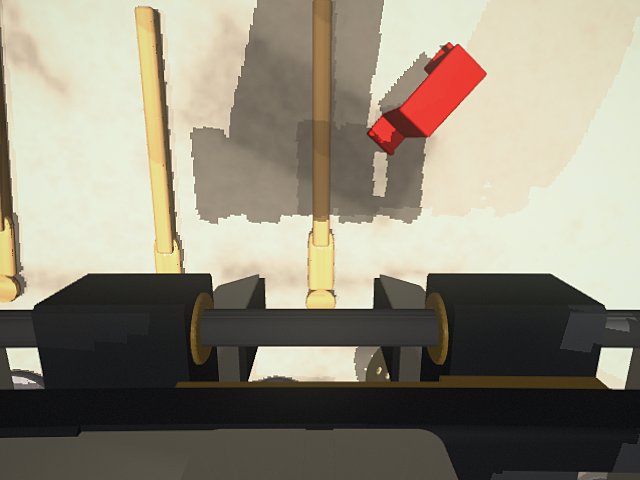

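{"api": "move_arm", "payload": {"series": [[0.1,-0.1,-3,0,0,0],[0,0,-4,0,0,0],[0,0,-4,0,0,0],[0,0,-3.5,0,0,0],[0,0,-1.6,0,0,0],[0,0,-0.8,0,0,0],[0,0,0,0,0,0]]}}

```text
clock: 25.0
position: [0.472, -0.063, 0.0243]
ee_rot: [0.202, -3.131, 0.009]
force: [-0.0, 0.7, -0.2]
width: 0.504
```

{"api": "move_arm", "payload": {"series": [[0,0,0,0,0,0],[0,0,0,0,0,0],[0,0,0,0,0,0],[0,0,0,0,0,0],[0,0,3,0,0,0],[0,0,4,0,0,0],[0,0,4,0,0,0],[0,0,4,0,0,0]], "grip": 0.05, "force": 25}}

```text
clock: 25.8
position: [0.472, -0.0629, 0.1768]
ee_rot: [0.205, -3.132, 0.009]
force: [0.8, 0.4, -0.1]
width: 0.048
```

{"api": "move_arm", "payload": {"series": [[0,0,4,0,0,0],[0,0,4,0,0,0],[0,0,4,0,0,0],[0,0,0,0,0,0]]}}

```text
clock: 26.2
position: [0.4748, -0.0632, 0.3003]
ee_rot: [-0.205, 3.128, -0.008]
force: [0.3, -0.5, -0.5]
width: 0.049
```

```bash
cat > tilt.py <<'E'
from go import *
import sys
ty,psi,L=float(sys.argv[1]),np.radians(float(sys.argv[2])),np.radians(float(sys.argv[3]))
st(); s_=monitor.observe(); q=s_['joints']; R0=Ro.from_rotvec(s_['ee_rot'])
u=U(L,0); Rt=frame(u,psi,-1); cup=np.array([.613,.053,0])
ins=cup+[-.012,ty,.02]+.165*u; over=ins+[0,0,.16]
dr=(Ro.from_matrix(Rt)*R0.inv()).as_rotvec(); n=int(np.ceil(np.degrees(np.linalg.norm(dr))/6)); pos=s_['position']
print('insert TCP',ins.round(4),'over',over.round(4)); rows(over,Rt,n)
pts=[(pos+(over-pos)*t,(Ro.from_rotvec(dr*t)*R0).as_matrix()) for t in np.linspace(0,1,n+1)[1:]]
print('tip z', min((p_-.165*(-r[:,0]))[2] for p_,r in pts), 'tips', [ (p_+.165*r[:,0]).round(2).tolist() for p_,r in pts[::3]])
tr,w=follow(q,pts); print('err',w,'max step rad',np.abs(np.diff(np.vstack([q,tr]),axis=0)).max(0).round(3)); print(tr[::5].round(2),tr[-1].round(2))
tr,w=follow(tr[-1],[(over-[0,0,.02*k],Rt) for k in range(1,9)]); print(w,tr[-1].round(2))
E
python3 tilt.py -0.018 -60 20
```

```text
[ 0.4748 -0.0632  0.3003] x [-0.991 -0.13  -0.006] y [-0.13   0.991 -0.006] z [ 0.007 -0.005 -1.   ] [-0.28  0.14  0.34  1.86 -0.05  1.15  1.78] w 0.049
insert TCP [0.6574 0.035  0.175 ] over [0.6574 0.035  0.335 ]
from [ 0.4748 -0.0632  0.3003] total [18.27  9.82  3.48] [-47.8 -66.7 -42.6] min rows 13 | per row x16 [1.14 0.61 0.22] [-2.99 -4.17 -2.66]
tip z 0.18 tips [[0.32, -0.07, 0.29], [0.36, -0.03, 0.26], [0.41, -0.01, 0.23], [0.47, 0.02, 0.21], [0.53, 0.03, 0.19], [0.6, 0.03, 0.18]]
err 0.00010053384187884625 max step rad [0.051 0.074 0.026 0.051 0.134 0.078 0.203]
[[-0.33  0.1   0.32  1.9   0.03  1.07  1.63]
 [-0.57  0.08  0.23  2.03  0.62  0.88  0.7 ]
 [-0.8   0.29  0.23  2.05  1.11  1.08 -0.14]
 [-0.91  0.64  0.34  1.87  1.22  1.37 -0.56]] [-0.91  0.64  0.34  1.87  1.22  1.37 -0.56]
8.667776363614894e-06 [-0.89  0.91  0.3   1.89  1.22  1.28 -0.83]
```

The fingers shut to 4 mm, so the grasp slipped: I lifted too early. I'll check where the paddle is and grasp again.

{"api": "move_arm", "payload": {"series": [[0,0,-3,0,0,0],[-0.1,0,-4,0,0,0],[-0.2,0,-4,0,0,0],[0,0,-4,0,0,0],[0,0,0,0,0,0]], "grip": 0.5}}

```text
clock: 26.7
position: [0.4657, -0.0627, 0.141]
ee_rot: [0.205, -3.124, 0.008]
force: [-0.0, 0.8, 0.0]
width: 0.434
```

Run:
```python
from h import *
from go import *
st()
d=paddles('scene'); w=paddles('wrist')
```

```text
[ 0.4657 -0.0627  0.141 ] x [-0.991 -0.13   0.012] y [-0.13   0.991 -0.005] z [-0.011 -0.006 -1.   ] [-0.23  0.32  0.31  2.08 -0.13  0.77  1.86] w 0.434
paddle 0.97 tip [ 0.325 -0.327] head [ 0.581 -0.326] yaw 0.3 L 0.256
paddle 0.87 tip [ 0.305 -0.083] head [ 0.556 -0.052] yaw 7.1 L 0.254
paddle 0.69 tip [ 0.339 -0.207] head [ 0.515 -0.187] yaw 6.6 L 0.177
```

{"api": "move_arm", "payload": {"series": [[0.2,0,-3.5,0,0,0],[0.2,0,-4,0,0,0],[0,0,-2.8,0,0,0],[0,0,-1.3,0,0,0],[0,0,0,0,0,0],[0,0,0,0,0,0]], "grip": 0.5}}

```text
clock: 27.5
position: [0.4747, -0.0629, 0.0304]
ee_rot: [0.206, -3.134, 0.009]
force: [0.2, 0.1, -0.2]
width: 0.501
```

{"api": "move_arm", "payload": {"series": [[0,0,0,0,0,0],[0,0,0,0,0,0],[0,0,0,0,0,0],[0,0,0,0,0,0],[0,0,0,0,0,0],[0,0,0,0,0,0]], "grip": 0.05, "force": 25}}

```text
clock: 28.1
position: [0.4735, -0.0628, 0.0292]
ee_rot: [0.205, -3.132, 0.008]
force: [-1.3, -0.0, 6.1]
width: 0.144
```

{"api": "move_arm", "payload": {"series": [[0,0,0,0,0,0],[0,0,0,0,0,0],[0,0,-0.4,0,0,0],[0,0,-0.2,0,0,0],[0,0,0,0,0,0]], "grip": 0.35}}

```text
clock: 28.6
position: [0.473, -0.0629, 0.0224]
ee_rot: [0.205, -3.131, 0.008]
force: [-0.7, 0.2, 0.6]
width: 0.351
```

{"api": "move_arm", "payload": {"series": [[0,0,0,0,0,0],[0,0,0,0,0,0],[0,0,0,0,0,0],[0,0,0,0,0,0],[0,0,0,0,0,0],[0,0,0,0,0,0]], "grip": 0.05, "force": 30}}

```text
clock: 29.2
position: [0.4734, -0.0629, 0.023]
ee_rot: [0.205, -3.132, 0.009]
force: [-0.0, -0.5, 0.3]
width: 0.146
```

{"api": "move_arm", "payload": {"series": [[0,0,3,0,0,0],[0,0,4,0,0,0],[0,0,4,0,0,0],[0,0,4,0,0,0],[0,0,4,0,0,0],[0,0,4,0,0,0],[0,0,4,0,0,0],[0,0,0,0,0,0]]}}

```text
clock: 30.0
position: [0.4758, -0.0632, 0.2979]
ee_rot: [-0.205, 3.129, -0.008]
force: [0.5, 0.2, -0.4]
width: 0.147
```

```bash
python3 tilt.py -0.018 -60 20
```

```text
[ 0.4758 -0.0632  0.2979] x [-0.991 -0.13  -0.006] y [-0.13   0.991 -0.006] z [ 0.006 -0.005 -1.   ] [-0.3   0.14  0.36  1.86 -0.05  1.14  1.78] w 0.147
insert TCP [0.6574 0.035  0.175 ] over [0.6574 0.035  0.335 ]
from [ 0.4758 -0.0632  0.2979] total [18.17  9.82  3.71] [-47.8 -66.7 -42.6] min rows 13 | per row x16 [1.14 0.61 0.23] [-2.99 -4.17 -2.66]
tip z 0.18 tips [[0.32, -0.07, 0.29], [0.36, -0.03, 0.26], [0.41, -0.01, 0.23], [0.47, 0.02, 0.21], [0.53, 0.03, 0.19], [0.6, 0.03, 0.18]]
err 0.00010175966468071285 max step rad [0.052 0.075 0.025 0.051 0.135 0.078 0.204]
[[-0.35  0.11  0.35  1.9   0.03  1.06  1.63]
 [-0.6   0.08  0.25  2.03  0.62  0.88  0.7 ]
 [-0.82  0.29  0.26  2.05  1.1   1.07 -0.13]
 [-0.93  0.65  0.37  1.87  1.21  1.36 -0.56]] [-0.93  0.65  0.37  1.87  1.21  1.36 -0.56]
8.727252576847297e-06 [-0.9   0.91  0.33  1.89  1.21  1.26 -0.83]
```

{"api": "move_arm", "payload": {"series": [[0.9,0.5,0.2,-2.4,-3.3,-2.1],[0.9,0.5,0.2,-2.4,-3.3,-2.1],[0.9,0.5,0.2,-2.4,-3.3,-2.1],[0.9,0.5,0.2,-2.4,-3.3,-2.1],[0.9,0.5,0.2,-2.4,-3.3,-2.1],[0.9,0.5,0.2,-2.4,-3.3,-2.1],[0.9,0.5,0.2,-2.4,-3.3,-2.1]]}}

```text
clock: 30.7
position: [0.5363, -0.0276, 0.3066]
ee_rot: [0.182, 2.719, -0.451]
force: [0.5, 0.2, -1.2]
width: 0.148
```

{"api": "move_arm", "payload": {"series": [[0.9,0.5,0.2,-2.4,-3.3,-2.1],[0.9,0.5,0.2,-2.4,-3.3,-2.1],[0.9,0.5,0.2,-2.4,-3.3,-2.1],[0.9,0.5,0.2,-2.4,-3.3,-2.1],[0.9,0.5,0.2,-2.4,-3.3,-2.1],[0.9,0.5,0.2,-2.4,-3.3,-2.1],[0.9,0.5,0.2,-2.4,-3.3,-2.1]]}}

```text
clock: 31.4
position: [0.5993, 0.0076, 0.3204]
ee_rot: [0.487, 2.215, -0.785]
force: [0.4, -0.4, 0.1]
width: 0.153
```

{"api": "move_arm", "payload": {"series": [[0.9,0.5,0.2,-2.4,-3.3,-2.1],[0.9,0.5,0.2,-2.4,-3.3,-2.1],[0.9,0.5,0.2,-2.4,-3.3,-2.1],[0.9,0.5,0.2,-2.4,-3.3,-2.1],[0.9,0.5,0.2,-2.4,-3.3,-2.1],[0.9,0.5,0.2,-2.4,-3.3,-2.1],[0,0,0,0,0,0],[0,0,0,0,0,0]]}}

```text
clock: 32.2
position: [0.6531, 0.037, 0.3319]
ee_rot: [0.689, 1.742, -0.998]
force: [-0.5, -0.5, -0.3]
width: 0.147
```

```bash
python3 tilt.py -0.018 -60 20
python3 - <<'E'
from h import *
d=img('scene'); save(d,'s10.png',(200,120,460,320),3)
E
```

```text
[0.6531 0.037  0.3319] x [-0.363  0.005 -0.932] y [ 0.806  0.503 -0.312] z [ 0.467 -0.864 -0.187] [-0.95  0.64  0.36  1.86  1.19  1.36 -0.53] w 0.147
insert TCP [0.6574 0.035  0.175 ] over [0.6574 0.035  0.335 ]
from [0.6531 0.037  0.3319] total [ 0.43 -0.2   0.31] [-0.4 -1.3 -0.1] min rows 1 | per row x1 [ 0.43 -0.2   0.31] [-0.36 -1.31 -0.06]
tip z 0.17999999999999997 tips [[0.6, 0.03, 0.18]]
err 8.625068559932616e-06 max step rad [0.01  0.009 0.01  0.012 0.016 0.006 0.027]
[[-0.94  0.65  0.37  1.87  1.21  1.36 -0.56]] [-0.94  0.65  0.37  1.87  1.21  1.36 -0.56]
8.734294606584433e-06 [-0.91  0.91  0.33  1.89  1.2   1.25 -0.83]
```

View pics/s10.png

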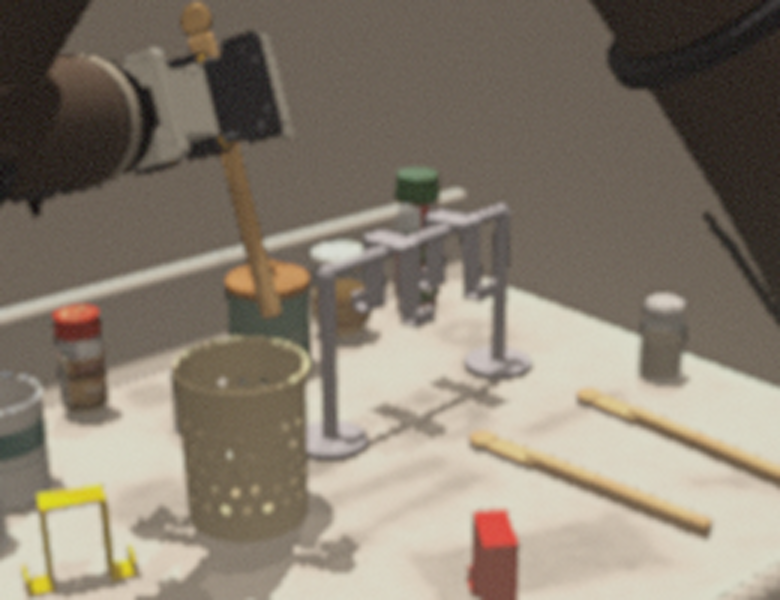

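Paddle 1 is held nearly upright, head up, above the cup. I'll check the tip's pixel against the model.

Run:
```python
from h import *
d=img('scene'); s=monitor.observe(); x=R(s['ee_rot'])[:,0]; p=s['position']
print((proj(d,[p+.168*x,p-.082*x,[.613,.053,.137],[.669,.053,.137],[.557,.053,.137],[.613,.109,.137],[.613,-.003,.137]])-[200,120])*3)
```

```text
[[261.78495339 319.18389137]
 [180.46375878   1.2015152 ]
 [232.95051936 362.11520229]
 [194.48799112 341.44615252]
 [274.19559837 384.28203715]
 [173.66414512 381.41841947]
 [288.85180627 343.90897503]]
```

{"api": "move_arm", "payload": {"series": [[0.2,-0.1,-1.5,0,-1,0],[0.1,-0.1,-2.5,0,0,0],[0,0,-2.5,0,0,0],[0,0,-2.5,0,0,0],[0,0,-2.5,0,0,0],[0,0,-2,0,0,0],[0,0,-1.5,0,0,0],[0,0,0,0,0,0]]}}

```text
clock: 33.1
position: [0.6548, 0.0343, 0.1814]
ee_rot: [0.698, 1.727, -0.99]
force: [-5.1, 0.0, -1.8]
width: 0.147
```

Run:
```python
from go import *
st(); print(monitor.observe()['force'])
```

```text
[0.6548 0.0343 0.1814] x [-0.348  0.007 -0.938] y [ 0.813  0.501 -0.298] z [ 0.468 -0.865 -0.18 ] [-0.92  0.89  0.33  1.89  1.2   1.26 -0.81] w 0.147
[-5.09141131  0.02969035 -1.77424427]
```

{"api": "move_arm", "payload": {"series": [[-0.3,0,-0.3,0,0,0],[0,0,-0.4,0,0,0],[0,0,0,0,0,0]]}}

```text
clock: 33.4
position: [0.6527, 0.0347, 0.1764]
ee_rot: [0.699, 1.724, -0.988]
force: [-6.0, 2.1, 3.2]
width: 0.149
```

{"api": "move_arm", "payload": {"series": [[0,0,0,0,0,0],[0,0,0,0,0,0],[0,0,0,0,0,0],[-0.5,0.9,0.2,0,0,0],[-1.2,2.2,0.5,0,0,0],[-1.5,2.6,0.5,0,0,0],[-1.5,2.6,0.6,0,0,0],[0,0,0,0,0,0]], "grip": 0.3}}

```text
clock: 34.2
position: [0.6053, 0.1241, 0.1932]
ee_rot: [0.694, 1.729, -0.98]
force: [0.3, 0.4, -0.8]
width: 0.298
```

Run:
```python
from h import *
from go import *
st()
d=img('scene'); save(d,'s11.png',(200,120,460,320),3)
```

```text
[0.6053 0.1241 0.1932] x [-0.345  0.008 -0.938] y [ 0.809  0.509 -0.294] z [ 0.475 -0.861 -0.182] [-1.04  0.87  0.27  1.85  1.07  1.39 -0.77] w 0.298
```

View pics/s11.png

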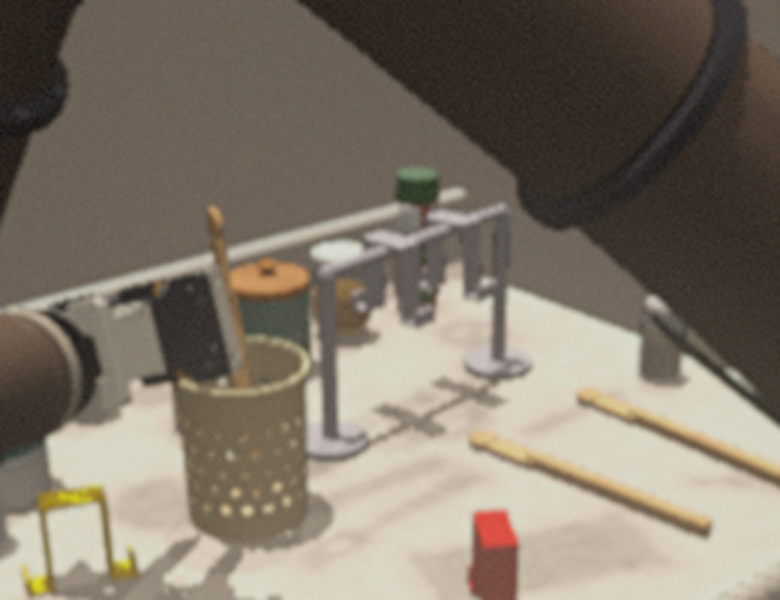

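Paddle 1 stands in the cup leaning to the wall side (head at crop 213,215). Next I fetch paddle 2.

{"api": "move_arm", "payload": {"series": [[-0.5,0.5,3,0,0,0],[-0.5,0.5,4,0,0,0],[-0.5,0,4,0,0,0],[-0.5,0,3,0,0,0],[0,0,0,0,0,0]], "grip": 0.5}}

```text
clock: 34.75
position: [0.5867, 0.1272, 0.3377]
ee_rot: [0.703, 1.722, -0.984]
force: [0.8, -0.2, -0.8]
width: 0.497
```

Run:
```python
from go import *
s_=monitor.observe(); st(); pos=np.array([.50,-.19,.26]); Rt=frame(U(np.pi/2,np.radians(6.3)),0,-1)
rows(pos,Rt,20)
R0=Ro.from_rotvec(s_['ee_rot']); dr=(Ro.from_matrix(Rt)*R0.inv()).as_rotvec(); q=s_['joints']; p0=s_['position']
tr,w=follow(q,[(p0+(pos-p0)*t,(Ro.from_rotvec(dr*t)*R0).as_matrix()) for t in np.linspace(0,1,21)[1:]]); print(w,np.abs(np.diff(np.vstack([q,tr]),axis=0)).max(0).round(3),tr[-1].round(2))
```

```text
[0.5867 0.1272 0.3377] x [-0.34  0.01 -0.94] y [ 0.815  0.502 -0.289] z [ 0.469 -0.865 -0.179] [-1.09  0.63  0.3   1.84  1.08  1.52 -0.57] w 0.497
from [0.5867 0.1272 0.3377] total [ -8.67 -31.72  -7.77] [48.4 66.2 42.1] min rows 13 | per row x20 [-0.43 -1.59 -0.39] [2.42 3.31 2.1 ]
0.0001329096304852631 [0.077 0.06  0.023 0.07  0.134 0.076 0.218] [-0.05  0.28  0.39  1.8  -0.12  1.09  2.07]
```

{"api": "move_arm", "payload": {"series": [[-0.36,-1.32,-0.3,2.0,2.75,1.75],[-0.36,-1.32,-0.3,2.0,2.75,1.75],[-0.36,-1.32,-0.3,2.0,2.75,1.75],[-0.36,-1.32,-0.3,2.0,2.75,1.75],[-0.36,-1.32,-0.3,2.0,2.75,1.75],[-0.36,-1.32,-0.3,2.0,2.75,1.75],[-0.36,-1.32,-0.3,2.0,2.75,1.75],[-0.36,-1.32,-0.3,2.0,2.75,1.75]]}}

```text
clock: 35.55
position: [0.5571, 0.0211, 0.3092]
ee_rot: [0.472, 2.257, -0.75]
force: [-0.1, 0.7, 0.1]
width: 0.497
```

{"api": "move_arm", "payload": {"series": [[-0.36,-1.32,-0.3,2.0,2.75,1.75],[-0.36,-1.32,-0.3,2.0,2.75,1.75],[-0.36,-1.32,-0.3,2.0,2.75,1.75],[-0.36,-1.32,-0.3,2.0,2.75,1.75],[-0.36,-1.32,-0.3,2.0,2.75,1.75],[-0.36,-1.32,-0.3,2.0,2.75,1.75],[-0.36,-1.32,-0.3,2.0,2.75,1.75],[-0.36,-1.32,-0.3,2.0,2.75,1.75]]}}

```text
clock: 36.35
position: [0.528, -0.0844, 0.2854]
ee_rot: [0.183, 2.735, -0.425]
force: [0.5, -0.2, -0.3]
width: 0.498
```

{"api": "move_arm", "payload": {"series": [[-0.36,-1.32,-0.3,2.0,2.75,1.75],[-0.36,-1.32,-0.3,2.0,2.75,1.75],[-0.36,-1.32,-0.3,2.0,2.75,1.75],[-0.36,-1.32,-0.3,2.0,2.75,1.75],[-0.36,-1.32,-0.3,2.0,2.75,1.75],[-0.36,-1.32,-0.3,2.0,2.75,1.75],[-0.36,-1.32,-0.3,2.0,2.75,1.75],[-0.36,-1.32,-0.3,2.0,2.75,1.75]]}}

```text
clock: 37.15
position: [0.4991, -0.1899, 0.2612]
ee_rot: [-0.181, 3.133, -0.004]
force: [0.7, -0.0, -0.3]
width: 0.5
```

Run:
```python
from h import *
from go import *
d=paddles('scene'); st(); rows([.496,-.1906,.0235],frame(U(np.pi/2,np.radians(6.3)),0,-1)); 
w=paddles('wrist')
```

```text
paddle 0.84 tip [ 0.324 -0.327] head [ 0.581 -0.328] yaw -0.3 L 0.257
paddle 0.7 tip [ 0.327 -0.209] head [ 0.58  -0.183] yaw 5.8 L 0.254
paddle 0.67 tip [ 0.801 -0.078] head [ 1.298 -0.376] yaw -31.0 L 0.58
paddle 0.34 tip [0.446 0.377] head [0.721 0.318] yaw -12.1 L 0.281
[ 0.499  -0.1922  0.2607] x [-0.994 -0.11  -0.002] y [-0.11   0.994 -0.006] z [ 0.003 -0.005 -1.   ] [-0.07  0.28  0.43  1.8  -0.12  1.08  2.08] w 0.504
from [ 0.499  -0.1922  0.2607] total [ -0.3    0.16 -23.72] [ 0.3  0.2 -0. ] min rows 6 | per row x6 [-0.05  0.03 -3.95] [ 0.05  0.03 -0.01]
paddle 0.82 tip [ 0.332 -0.325] head [ 0.579 -0.324] yaw 0.3 L 0.247
paddle 0.73 tip [ 0.331 -0.209] head [ 0.579 -0.181] yaw 6.4 L 0.25
paddle 0.52 tip [0.781 0.174] head [0.782 0.147] yaw -87.9 L 0.028
```

{"api": "move_arm", "payload": {"series": [[-0.3,0.2,-4,0,0,0],[0,0,-4.5,0,0,0],[0,0,-4.5,0,0,0],[0,0,-4.5,0,0,0],[0,0,-3.5,0,0,0],[0,0,-1.8,0,0,0],[0,0,-0.8,0,0,0],[0,0,0,0,0,0]]}}

```text
clock: 38.15
position: [0.4966, -0.1857, 0.0256]
ee_rot: [-0.183, 3.131, -0.007]
force: [0.0, -0.1, 0.4]
width: 0.5
```

Run:
```python
from go import *
st(); rows([.496,-.1906,.0232],frame(U(np.pi/2,np.radians(6.3)),0,-1))
```

```text
[ 0.4966 -0.1857  0.0256] x [-0.993 -0.116 -0.005] y [-0.116  0.993 -0.005] z [ 0.005 -0.004 -1.   ] [ 0.04  0.59  0.29  2.04 -0.3   0.55  2.24] w 0.5
from [ 0.4966 -0.1857  0.0256] total [-0.06 -0.49 -0.24] [ 0.2  0.3 -0.4] min rows 1 | per row x1 [-0.06 -0.49 -0.24] [ 0.24  0.31 -0.38]
```

{"api": "move_arm", "payload": {"series": [[0,-0.5,-0.2,0,0,-0.4],[0,0,0,0,0,0]]}}

```text
clock: 38.35
position: [0.4978, -0.1926, 0.0251]
ee_rot: [-0.169, 3.129, -0.009]
force: [0.9, -0.7, 0.1]
width: 0.502
```

{"api": "move_arm", "payload": {"series": [[0,0,0,0,0,0],[0,0,0,0,0,0],[0,0,0,0,0,0],[0,0,0,0,0,0],[0,0,0,0,0,0],[0,0,0,0,0,0],[0,0,0,0,0,0]], "grip": 0.05, "force": 30}}

```text
clock: 39.05
position: [0.497, -0.1916, 0.024]
ee_rot: [-0.171, 3.131, -0.007]
force: [-0.4, 0.4, 3.0]
width: 0.149
```

{"api": "move_arm", "payload": {"series": [[0,0,3,0,0,0],[0,0,4,0,0,0],[0,0,4,0,0,0],[0,0,4,0,0,0],[0,0,4,0,0,0],[0,0,4,0,0,0],[0,0,4,0,0,0],[0,0,0,0,0,0]]}}

```text
clock: 39.85
position: [0.4991, -0.1929, 0.2991]
ee_rot: [-0.17, 3.123, -0.011]
force: [0.1, 0.5, -0.8]
width: 0.143
```

```bash
sed -i 's/cup=np.array(\[.613,.053,0\])/cup=np.array([.612,.049,0])/; s/-.012,ty/float(sys.argv[4]),ty/' tilt.py; python3 tilt.py 0.002 -60 20 -0.015
python3 - <<'E'
from h import *
d=img('top'); save(d,'t12.png',(250,150,340,250),6)
E
```

```text
[ 0.4991 -0.1929  0.2991] x [-0.994 -0.108 -0.014] y [-0.108  0.994 -0.008] z [ 0.015 -0.006 -1.   ] [-0.09  0.24  0.45  1.75 -0.11  1.16  2.07] w 0.143
insert TCP [0.6534 0.051  0.175 ] over [0.6534 0.051  0.335 ]
from [ 0.4991 -0.1929  0.2991] total [15.43 24.39  3.6 ] [-48.2 -65.7 -41.6] min rows 13 | per row x16 [0.96 1.52 0.22] [-3.01 -4.1  -2.6 ]
tip z 0.18000000000000002 tips [[0.34, -0.19, 0.29], [0.38, -0.13, 0.26], [0.42, -0.07, 0.23], [0.48, -0.02, 0.21], [0.54, 0.02, 0.19], [0.6, 0.05, 0.18]]
err 0.00013894654821062355 max step rad [0.072 0.079 0.021 0.062 0.162 0.099 0.25 ]
[[-0.16  0.19  0.44  1.81 -0.05  1.06  1.92]
 [-0.51  0.08  0.35  2.04  0.6   0.78  0.86]
 [-0.82  0.28  0.32  2.07  1.13  1.02 -0.13]
 [-0.98  0.66  0.4   1.86  1.18  1.36 -0.54]] [-0.98  0.66  0.4   1.86  1.18  1.36 -0.54]
8.290182163706188e-06 [-0.95  0.92  0.35  1.88  1.17  1.25 -0.81]
```

View pics/t12.png

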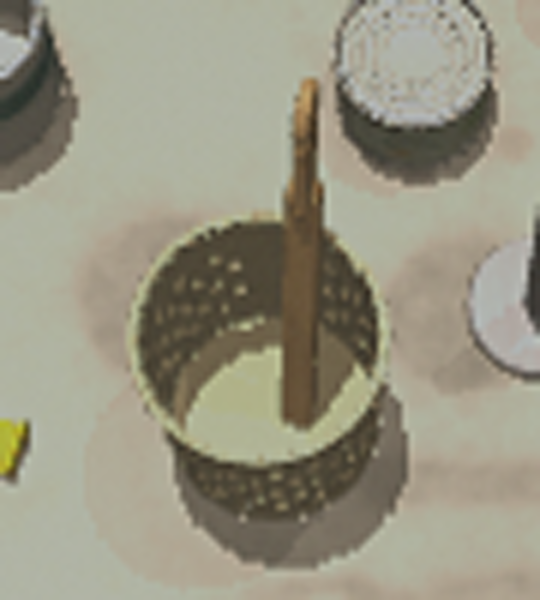

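Paddle 1 rests on the cup floor at the right and leans to the back, so the left half is free for the others.

{"api": "move_arm", "payload": {"series": [[0.62,1.05,0.15,-2.0,-2.75,-1.73],[0.62,1.05,0.15,-2.0,-2.75,-1.73],[0.62,1.05,0.15,-2.0,-2.75,-1.73],[0.62,1.05,0.15,-2.0,-2.75,-1.73],[0.62,1.05,0.15,-2.0,-2.75,-1.73],[0.62,1.05,0.15,-2.0,-2.75,-1.73],[0.62,1.05,0.15,-2.0,-2.75,-1.73],[0.62,1.05,0.15,-2.0,-2.75,-1.73]]}}

```text
clock: 40.7
position: [0.546, -0.107, 0.3046]
ee_rot: [0.188, 2.731, -0.426]
force: [-0.7, 0.8, -0.8]
width: 0.147
```

{"api": "move_arm", "payload": {"series": [[0.62,1.05,0.15,-2.0,-2.75,-1.73],[0.62,1.05,0.15,-2.0,-2.75,-1.73],[0.62,1.05,0.15,-2.0,-2.75,-1.73],[0.62,1.05,0.15,-2.0,-2.75,-1.73],[0.62,1.05,0.15,-2.0,-2.75,-1.73],[0.62,1.05,0.15,-2.0,-2.75,-1.73],[0.62,1.05,0.15,-2.0,-2.75,-1.73],[0.62,1.05,0.15,-2.0,-2.75,-1.73]]}}

```text
clock: 41.5
position: [0.5956, -0.0232, 0.3165]
ee_rot: [0.473, 2.252, -0.749]
force: [0.4, 0.2, -1.2]
width: 0.15
```

{"api": "move_arm", "payload": {"series": [[0.62,1.05,0.15,-2.0,-2.75,-1.73],[0.62,1.05,0.15,-2.0,-2.75,-1.73],[0.62,1.05,0.15,-2.0,-2.75,-1.73],[0.62,1.05,0.15,-2.0,-2.75,-1.73],[0.62,1.05,0.15,-2.0,-2.75,-1.73],[0.62,1.05,0.15,-2.0,-2.75,-1.73],[0.62,1.05,0.15,-2.0,-2.75,-1.73],[0.62,1.05,0.15,-2.0,-2.75,-1.73]]}}

```text
clock: 42.3
position: [0.6455, 0.0608, 0.3282]
ee_rot: [0.692, 1.723, -0.986]
force: [0.4, 0.4, -0.2]
width: 0.15
```

{"api": "move_arm", "payload": {"series": [[0,0,0,0,0,0],[0,0,0,0,0,0]]}}

```text
clock: 42.5
position: [0.6454, 0.0601, 0.3285]
ee_rot: [0.691, 1.726, -0.986]
force: [0.4, 0.1, 0.3]
width: 0.148
```

```bash
python3 tilt.py 0.01 -60 20 -0.02 | head -3
python3 - <<'E'
from h import *
d=img('top'); save(d,'t13.png',(240,120,340,250),4)
s=monitor.observe(); x=R(s['ee_rot'])[:,0]; p=s['position']
print((proj(d,[p+.168*x,p-.082*x,[.612,.049,.137]])-[240,120])*4)
E
```

```text
[0.6454 0.0601 0.3285] x [-0.346  0.003 -0.938] y [ 0.81   0.506 -0.296] z [ 0.474 -0.862 -0.178] [-1.01  0.66  0.4   1.85  1.16  1.36 -0.55] w 0.148
insert TCP [0.6484 0.059  0.175 ] over [0.6484 0.059  0.335 ]
from [0.6454 0.0601 0.3285] total [ 0.3  -0.11  0.66] [-0.3 -0.2 -0.3] min rows 1 | per row x1 [ 0.3  -0.11  0.66] [-0.32 -0.21 -0.32]
[[191.50738308 368.90386247]
 [161.87535831  73.73720681]
 [211.97717951 345.3774678 ]]
```

View pics/t13.png

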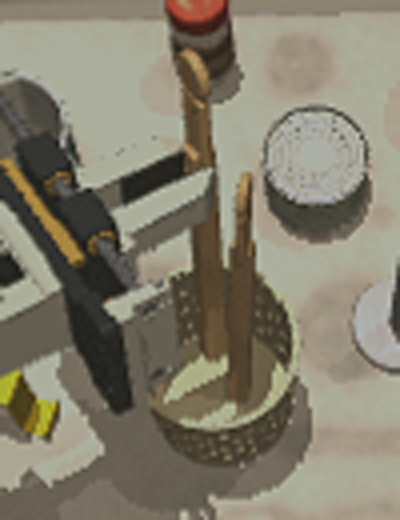

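The real paddle axis sits 16 mm ahead of the TCP along the fingers, because I grip at the fingertips. I correct y by +12 mm before lowering.

{"api": "move_arm", "payload": {"series": [[0,1.2,0,0,0,0],[0,0,-2,0,0,0],[0,0,-2.5,0,0,0],[0,0,-2.5,0,0,0],[0,0,-2.5,0,0,0],[0,0,-2.5,0,0,0],[0,0,-2,0,0,0],[0,0,-0.8,0,0,0]]}}

```text
clock: 43.35
position: [0.6454, 0.0727, 0.1804]
ee_rot: [0.693, 1.726, -0.984]
force: [0.9, -0.1, 0.1]
width: 0.149
```

{"api": "move_arm", "payload": {"series": [[0,0,-0.3,0,0,0],[0,0,0,0,0,0]]}}

```text
clock: 43.55
position: [0.6459, 0.0725, 0.1795]
ee_rot: [0.695, 1.723, -0.983]
force: [0.7, -0.1, -0.3]
width: 0.145
```

Run:
```python
from h import *
from go import *
st()
d=img('scene'); save(d,'s14.png',(220,170,340,320),4)
```

```text
[0.6459 0.0725 0.1795] x [-0.342  0.005 -0.94 ] y [ 0.811  0.506 -0.292] z [ 0.474 -0.862 -0.177] [-0.99  0.91  0.35  1.86  1.13  1.27 -0.78] w 0.145
```

View pics/s14.png

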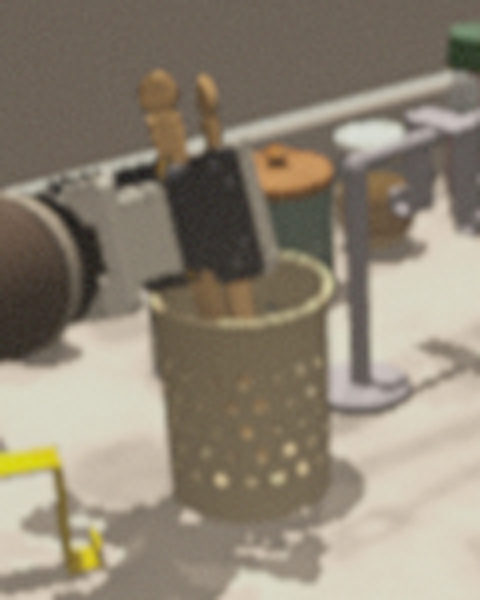

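Both paddles are in the cup, the second still held about 1 cm above the floor. I lower it, release and retreat, then go to paddle 3.

{"api": "move_arm", "payload": {"series": [[0,0,-0.4,0,0,0],[0,0,0,0,0,0]]}}

```text
clock: 43.8
position: [0.6458, 0.0724, 0.1751]
ee_rot: [0.695, 1.724, -0.982]
force: [0.0, -0.5, -0.9]
width: 0.149
```

{"api": "move_arm", "payload": {"series": [[0,0,0,0,0,0],[0,0,0,0,0,0],[0,0,0,0,0,0],[-0.5,0.9,0.2,0,0,0],[-1.2,2.2,0.5,0,0,0],[-1.5,2.6,0.5,0,0,0],[-1.5,2.6,0.6,0,0,0],[0,0,0,0,0,0]], "grip": 0.28}}

```text
clock: 44.6
position: [0.5975, 0.1613, 0.1922]
ee_rot: [0.69, 1.728, -0.976]
force: [0.1, 1.5, -0.5]
width: 0.277
```

{"api": "move_arm", "payload": {"series": [[-0.5,0.5,3,0,0,0],[-0.5,0.5,4,0,0,0],[-0.5,0,4,0,0,0],[-0.5,0,3,0,0,0],[0,0,0,0,0,0],[0,0,0,0,0,0]], "grip": 0.5}}

```text
clock: 45.2
position: [0.5786, 0.1654, 0.3332]
ee_rot: [0.695, 1.724, -0.982]
force: [-0.2, -0.5, -0.1]
width: 0.497
```

```bash
cat > chk.py <<'E'
from h import *
# masks of paddles in both cams; report head pixel (topmost) rays -> triangulate not attempted; print rects
for n in ('top','scene'):
    d=img(n)
    for o in outline_of(n,'paddle_a')[:5]:
        ys,xs=np.nonzero(o['mask']); i=ys.argmin()
        print(n,round(o['p'],2),np.round(o['rect']),'top px',xs[ys<=ys.min()+1].mean(),ys.min(),'at z.225',atz(d,[[xs[ys<=ys.min()+1].mean(),ys.min()]],.225).round(3)[0])
E
python3 chk.py
python3 - <<'E'
from go import *
s_=monitor.observe(); st(); pos=np.array([.495,-.326,.20]); Rt=frame(U(np.pi/2,0.),0,-1)
rows(pos,Rt,28)
R0=Ro.from_rotvec(s_['ee_rot']); dr=(Ro.from_matrix(Rt)*R0.inv()).as_rotvec(); q=s_['joints']; p0=s_['position']
tr,w=follow(q,[(p0+(pos-p0)*t,(Ro.from_rotvec(dr*t)*R0).as_matrix()) for t in np.linspace(0,1,29)[1:]]); print(w,np.abs(np.diff(np.vstack([q,tr]),axis=0)).max(0).round(3),tr[-1].round(2))
tr,w=follow(tr[-1],[(pos-[0,0,.02*k],Rt) for k in range(1,10)]); print(w,tr[-1].round(2))
E
```

```text
top 0.68 [426. 227.  11.  89.] top px 429.5 227 at z.225 [ 0.53  -0.27   0.225]
top 0.66 [288. 163.  12.  51.] top px 287.2 164 at z.225 [0.691 0.057 0.225]
top 0.61 [299. 165.   5.  52.] top px 301.0 165 at z.225 [0.688 0.024 0.225]
scene 0.83 [268. 192.  18.  59.] top px 270.6 189 at z.225 [ 0.73  -0.012  0.225]
scene 0.57 [393. 250.  72.  34.] top px 396.1666666666667 249 at z.225 [0.27  0.018 0.225]
scene 0.55 [255. 190.  22.  59.] top px 260.5 190 at z.225 [0.741 0.012 0.225]
[0.5787 0.1652 0.332 ] x [-0.343  0.003 -0.939] y [ 0.811  0.506 -0.295] z [ 0.474 -0.863 -0.176] [-1.16  0.67  0.33  1.79  1.03  1.54 -0.54] w 0.501
from [0.5787 0.1652 0.332 ] total [ -8.37 -49.12 -13.2 ] [51.7 63.1 36.3] min rows 13 | per row x28 [-0.3  -1.75 -0.47] [1.85 2.25 1.3 ]
0.00015787211376197205 [0.09  0.045 0.021 0.068 0.126 0.064 0.197] [ 0.3   0.43  0.26  1.73 -0.13  1.    2.18]
1.2074041933264515e-05 [ 0.36  0.66  0.19  1.86 -0.2   0.64  2.24]
```

{"api": "move_arm", "payload": {"series": [[-0.4,-1.75,0,1.85,2.25,1.3],[-0.4,-1.75,0,1.85,2.25,1.3],[-0.4,-1.75,0,1.85,2.25,1.3],[-0.4,-1.75,0,1.85,2.25,1.3],[-0.4,-1.75,0,1.85,2.25,1.3],[-0.4,-1.75,0,1.85,2.25,1.3],[-0.3,-1.75,0,1.85,2.25,1.3],[-0.3,-1.75,0,1.85,2.25,1.3]]}}

```text
clock: 46.2
position: [0.5484, 0.0245, 0.3323]
ee_rot: [0.551, 2.178, -0.781]
force: [0.6, 0.0, -0.2]
width: 0.503
```

{"api": "move_arm", "payload": {"series": [[-0.3,-1.75,-0.6,1.85,2.25,1.3],[-0.3,-1.75,-0.6,1.85,2.25,1.3],[-0.3,-1.75,-0.6,1.85,2.25,1.3],[-0.3,-1.75,-0.6,1.85,2.25,1.3],[-0.3,-1.75,-0.6,1.85,2.25,1.3],[-0.3,-1.75,-0.6,1.85,2.25,1.3],[-0.3,-1.75,-0.6,1.85,2.25,1.3],[-0.3,-1.75,-0.6,1.85,2.25,1.3]]}}

```text
clock: 47.0
position: [0.5243, -0.1156, 0.2842]
ee_rot: [0.369, 2.6, -0.517]
force: [-0.3, -0.3, 0.1]
width: 0.501
```

{"api": "move_arm", "payload": {"series": [[-0.3,-1.75,-0.6,1.85,2.25,1.3],[-0.3,-1.75,-0.6,1.85,2.25,1.3],[-0.3,-1.75,-0.6,1.85,2.25,1.3],[-0.3,-1.75,-0.6,1.85,2.25,1.3],[-0.3,-1.75,-0.6,1.85,2.25,1.3],[-0.3,-1.75,-0.6,1.85,2.25,1.3],[-0.2,-1.75,-0.6,1.85,2.25,1.3],[-0.2,-1.75,-0.6,1.85,2.25,1.3]]}}

```text
clock: 47.8
position: [0.5023, -0.2553, 0.2358]
ee_rot: [0.138, 2.978, -0.185]
force: [0.9, -0.4, 0.2]
width: 0.504
```

{"api": "move_arm", "payload": {"series": [[0,-1.75,-0.6,1.85,2.25,1.3],[0,-1.75,-0.6,1.85,2.25,1.3],[0,-1.75,-0.6,1.85,2.25,1.3],[0,-1.75,-0.6,1.85,2.25,1.3],[0,0,0,0,0,0]]}}

```text
clock: 48.3
position: [0.5016, -0.3279, 0.2108]
ee_rot: [-0.009, -3.137, -0.004]
force: [0.0, -1.3, -0.4]
width: 0.5
```

Run:
```python
from h import *
from go import *
d=paddles('scene'); d=paddles('wrist'); st(); rows([.495,-.326,.0235],frame(U(np.pi/2,0.),0,-1));
```

```text
paddle 0.85 tip [ 0.324 -0.326] head [ 0.581 -0.327] yaw -0.3 L 0.257
paddle 0.65 tip [ 0.82  -0.056] head [ 1.315 -0.339] yaw -29.7 L 0.571
paddle 0.81 tip [ 0.335 -0.326] head [ 0.579 -0.325] yaw 0.2 L 0.244
[ 0.5026 -0.3237  0.2125] x [-1.     0.002  0.001] y [0.002 1.    0.003] z [-0.001  0.003 -1.   ] [ 0.16  0.44  0.46  1.71 -0.22  1.04  2.27] w 0.498
from [ 0.5026 -0.3237  0.2125] total [ -0.76  -0.23 -18.9 ] [-0.2 -0.   0.1] min rows 5 | per row x5 [-0.15 -0.05 -3.78] [-0.04 -0.01  0.03]
```

{"api": "move_arm", "payload": {"series": [[-0.4,-0.2,-3,0,0,0],[-0.2,0,-4,0,0,0],[0,0,-4,0,0,0],[0,0,-4,0,0,0],[0,0,-2.4,0,0,0],[0,0,-1.5,0,0,0],[0,0,0,0,0,0]]}}

```text
clock: 49.2
position: [0.4962, -0.3253, 0.0227]
ee_rot: [-0.003, -3.139, -0.007]
force: [-0.7, 0.2, 0.6]
width: 0.498
```

Run:
```python
from go import *
st(); rows([.496,-.326,.0232],frame(U(np.pi/2,0.),0,-1))
```

```text
[ 0.4962 -0.3253  0.0227] x [-1.     0.002  0.002] y [0.002 1.    0.004] z [-0.002  0.004 -1.   ] [ 0.25  0.67  0.35  1.87 -0.36  0.66  2.39] w 0.498
from [ 0.4962 -0.3253  0.0227] total [-0.02 -0.07  0.05] [-0.2 -0.1  0.1] min rows 1 | per row x1 [-0.02 -0.07  0.05] [-0.25 -0.12  0.1 ]
```

{"api": "move_arm", "payload": {"series": [[0,0,0,0,0,0],[0,0,0,0,0,0],[0,0,0,0,0,0],[0,0,0,0,0,0],[0,0,0,0,0,0],[0,0,0,0,0,0],[0,0,0,0,0,0]], "grip": 0.05, "force": 30}}

```text
clock: 49.9
position: [0.4972, -0.3268, 0.0246]
ee_rot: [0.004, 3.141, 0.004]
force: [-0.8, 1.2, 6.8]
width: 0.145
```

{"api": "move_arm", "payload": {"series": [[0,0,3,0,0,0],[0,0,4,0,0,0],[0,0,4,0,0,0],[0,0,4,0,0,0],[0,0,4,0,0,0],[0,0,4,0,0,0],[0,0,4,0,0,0],[0,0,0,0,0,0]]}}

```text
clock: 50.7
position: [0.4985, -0.3285, 0.2997]
ee_rot: [0.005, 3.134, -0.002]
force: [-0.1, -0.8, -0.8]
width: 0.146
```

```bash
sed -i 's/+.165\*u; over/+.168*u-.016*Rt[:,2]; over/' tilt.py; python3 tilt.py 0.026 -60 15 -0.012
```

```text
[ 0.4985 -0.3285  0.2997] x [-1.     0.003 -0.008] y [ 0.003  1.    -0.001] z [ 0.008 -0.001 -1.   ] [ 0.14  0.36  0.5   1.6  -0.18  1.22  2.24] w 0.146
insert TCP [0.6358 0.0889 0.1843] over [0.6358 0.0889 0.3443]
from [ 0.4985 -0.3285  0.2997] total [13.73 41.74  4.47] [-50.7 -67.2 -39. ] min rows 13 | per row x16 [0.86 2.61 0.28] [-3.17 -4.2  -2.44]
tip z 0.18496832983968733 tips [[0.34, -0.3, 0.29], [0.38, -0.2, 0.26], [0.42, -0.12, 0.23], [0.47, -0.04, 0.21], [0.53, 0.03, 0.19], [0.59, 0.09, 0.18]]
err 0.00020000581844741236 max step rad [0.099 0.086 0.036 0.097 0.207 0.123 0.313]
[[ 0.05  0.29  0.5   1.7  -0.14  1.09  2.11]
 [-0.42  0.06  0.41  2.05  0.57  0.71  0.92]
 [-0.79  0.25  0.29  2.12  1.18  1.03 -0.24]
 [-1.01  0.66  0.34  1.84  1.18  1.46 -0.64]] [-1.01  0.66  0.34  1.84  1.18  1.46 -0.64]
6.941758594066609e-06 [-0.98  0.92  0.3   1.86  1.15  1.35 -0.89]
```

{"api": "move_arm", "payload": {"series": [[0.49,1.49,0.2,-1.8,-2.4,-1.4],[0.49,1.49,0.2,-1.8,-2.4,-1.4],[0.49,1.49,0.2,-1.8,-2.4,-1.4],[0.49,1.49,0.2,-1.8,-2.4,-1.4],[0.49,1.49,0.2,-1.8,-2.4,-1.4],[0.49,1.49,0.2,-1.8,-2.4,-1.4],[0.49,1.49,0.2,-1.8,-2.4,-1.4]]}}

```text
clock: 51.4
position: [0.5308, -0.2216, 0.3075]
ee_rot: [0.249, 2.82, -0.31]
force: [0.5, 0.2, -0.1]
width: 0.148
```

{"api": "move_arm", "payload": {"series": [[0.49,1.49,0.2,-1.8,-2.4,-1.4],[0.49,1.49,0.2,-1.8,-2.4,-1.4],[0.49,1.49,0.2,-1.8,-2.4,-1.4],[0.49,1.49,0.2,-1.8,-2.4,-1.4],[0.49,1.49,0.2,-1.8,-2.4,-1.4],[0.49,1.49,0.2,-1.8,-2.4,-1.4],[0.49,1.49,0.2,-1.8,-2.4,-1.4]]}}

```text
clock: 52.1
position: [0.5652, -0.1173, 0.3216]
ee_rot: [0.447, 2.456, -0.568]
force: [0.2, -0.5, -0.9]
width: 0.149
```

{"api": "move_arm", "payload": {"series": [[0.49,1.49,0.2,-1.8,-2.4,-1.4],[0.49,1.49,0.2,-1.8,-2.4,-1.4],[0.49,1.49,0.2,-1.8,-2.4,-1.4],[0.49,1.49,0.2,-1.8,-2.4,-1.4],[0.49,1.49,0.2,-1.8,-2.4,-1.4],[0.49,1.49,0.2,-1.8,-2.4,-1.4],[0.49,1.49,0.2,-1.8,-2.4,-1.4]]}}

```text
clock: 52.8
position: [0.5995, -0.0131, 0.3354]
ee_rot: [0.607, 2.064, -0.776]
force: [-0.4, 0.4, -0.3]
width: 0.148
```

{"api": "move_arm", "payload": {"series": [[0.49,1.49,0.2,-1.8,-2.4,-1.4],[0.49,1.49,0.2,-1.8,-2.4,-1.4],[0.49,1.49,0.2,-1.8,-2.4,-1.4],[0.49,1.49,0.2,-1.8,-2.4,-1.4],[0.49,1.49,0.2,-1.8,-2.4,-1.4],[0.49,1.49,0.2,-1.8,-2.4,-1.4],[0.49,1.49,0.2,-1.8,-2.4,-1.4],[0,0,0,0,0,0]]}}

```text
clock: 53.6
position: [0.6346, 0.0938, 0.3475]
ee_rot: [0.727, 1.653, -0.936]
force: [0.2, 0.3, -1.1]
width: 0.15
```

```bash
python3 tilt.py 0.026 -60 15 -0.012|head -3
python3 - <<'E'
from h import *
s=monitor.observe(); Rm=R(s['ee_rot']); a=s['position']+.016*Rm[:,2]; t=a+.168*Rm[:,0]; hd=a-.082*Rm[:,0]
print('model tip',t.round(3),'head',hd.round(3))
for n in ('top','scene'):
    d=img(n); print(n,'pred tip/head px',proj(d,[t,hd]).round(1).tolist())
    for o in outline_of(n,'paddle_a')[:4]:
        ys,xs=np.nonzero(o['mask']); k=ys>=ys.max()-1; j=ys<=ys.min()+1; print(round(o['p'],2),'bottom',xs[k].mean(),ys.max(),'top',xs[j].mean(),ys.min())
E
```

```text
[0.6346 0.0938 0.3475] x [-0.262  0.009 -0.965] y [ 0.832  0.509 -0.222] z [ 0.489 -0.861 -0.141] [-1.04  0.66  0.37  1.83  1.16  1.45 -0.62] w 0.15
insert TCP [0.6358 0.0889 0.1843] over [0.6358 0.0889 0.3443]
from [0.6346 0.0938 0.3475] total [ 0.12 -0.49 -0.32] [-0.6 -0.2 -0.4] min rows 1 | per row x1 [ 0.12 -0.49 -0.32] [-0.63 -0.2  -0.42]
model tip [0.598 0.081 0.183] head [0.664 0.079 0.424]
top pred tip/head px [[278.7, 206.8], [269.2, 139.3]]
0.63 bottom 278.5 206 top 268.85714285714283 137
0.62 bottom 299.2857142857143 219 top 300.5 165
0.48 bottom 293.0 215 top 287.0 163
0.21 bottom 374.0 201 top 376.0769230769231 166
scene pred tip/head px [[270.0, 227.7], [247.4, 116.9]]
0.93 bottom 270.8181818181818 227 top 250.69230769230768 117
0.77 bottom 280.0 248 top 270.5 190
0.72 bottom 270.5 249 top 259.0 190
```

{"api": "move_arm", "payload": {"series": [[0.1,-0.4,-1,0,0,0],[0,0,-2.5,0,0,0],[0,0,-2.5,0,0,0],[0,0,-2.5,0,0,0],[0,0,-2.5,0,0,0],[0,0,-2.5,0,0,0],[0,0,-2,0,0,0],[0,0,-0.8,0,0,0]]}}

```text
clock: 54.6
position: [0.6344, 0.0855, 0.185]
ee_rot: [0.732, 1.653, -0.939]
force: [0.0, -0.6, 0.8]
width: 0.151
```

{"api": "move_arm", "payload": {"series": [[0,0,-0.3,0,0,0],[0,0,0,0,0,0]]}}

```text
clock: 54.8
position: [0.635, 0.0861, 0.1844]
ee_rot: [0.733, 1.651, -0.937]
force: [-0.3, 0.5, -0.7]
width: 0.148
```

{"api": "move_arm", "payload": {"series": [[0,0,-0.4,0,0,0],[0,0,0,0,0,0]]}}

```text
clock: 55.0
position: [0.6351, 0.0866, 0.1802]
ee_rot: [0.733, 1.652, -0.936]
force: [-0.3, -0.6, -1.9]
width: 0.147
```

{"api": "move_arm", "payload": {"series": [[0,0,0,0,0,0],[0,0,0,0,0,0],[0,0,0,0,0,0],[-0.5,0.9,0.2,0,0,0],[-1.2,2.2,0.5,0,0,0],[-1.5,2.6,0.5,0,0,0],[-1.5,2.6,0.6,0,0,0],[0,0,0,0,0,0]], "grip": 0.28}}

```text
clock: 55.8
position: [0.5866, 0.1754, 0.1973]
ee_rot: [0.729, 1.656, -0.93]
force: [0.1, 1.2, -0.5]
width: 0.28
```

{"api": "move_arm", "payload": {"series": [[-0.5,0.5,3,0,0,0],[-0.5,0.5,4,0,0,0],[-0.5,0,4,0,0,0],[-0.5,0,3,0,0,0],[0,0,0,0,0,0],[0,0,0,0,0,0]]}}

```text
clock: 56.4
position: [0.5678, 0.1795, 0.3383]
ee_rot: [0.733, 1.652, -0.935]
force: [-0.9, -0.3, -0.3]
width: 0.278
```

```bash
cat > tri.py <<'E'
from h import *
import itertools
def heads(n):
    d=img(n); r=[]
    for o in outline_of(n,'paddle_a'):
        ys,xs=np.nonzero(o['mask'])
        if o['p']<.3 or len(xs)<20: continue
        j=ys<=ys.min()+1; r.append((xs[j].mean(),ys.min(),round(o['p'],2)))
    return d,r
a,A=heads('top'); b,B=heads('scene'); print(A,B)
for u,v in itertools.product(A,B):
    r1=ray(a,[u[:2]])[0]; r2=ray(b,[v[:2]])[0]; r1/=np.linalg.norm(r1); r2/=np.linalg.norm(r2)
    M=np.c_[r1,-r2]; t=np.linalg.lstsq(M,b['o']-a['o'],rcond=None)[0]; P1=a['o']+r1*t[0]; P2=b['o']+r2*t[1]
    if np.linalg.norm(P1-P2)<.012: print('head',((P1+P2)/2).round(3),'gap',np.linalg.norm(P1-P2).round(4),'cup frame',((P1+P2)/2-[.612,.049,0]).round(3))
E
python3 tri.py; python3 -c "from go import *; st()"
```

```text
[(np.float64(260.85714285714283), np.int64(185), 0.76), (np.float64(300.7142857142857), np.int64(164), 0.74), (np.float64(287.3333333333333), np.int64(165), 0.56)] [(np.float64(261.6666666666667), np.int64(191), 0.9), (np.float64(270.5), np.int64(190), 0.83), (np.float64(248.5), np.int64(202), 0.75)]
head [0.632 0.115 0.245] gap 0.0046 cup frame [0.02  0.066 0.245]
head [0.682 0.023 0.242] gap 0.0051 cup frame [ 0.07  -0.026  0.242]
head [0.678 0.053 0.247] gap 0.0078 cup frame [0.066 0.004 0.247]
[0.5679 0.1794 0.337 ] x [-0.262  0.01  -0.965] y [ 0.834  0.505 -0.221] z [ 0.486 -0.863 -0.14 ] [-1.17  0.68  0.31  1.79  1.04  1.59 -0.64] w 0.279
```

Paddle 3's head slid to the left side of the rim (cup frame x 20 mm, y 66 mm; it needs x > 30 mm). I'll nudge it toward the wall with the closed fingers.

{"api": "move_arm", "payload": {"series": [[-0.4,0,0,0,0,-6],[-0.4,-0.5,-2,0,0,-6],[-0.4,-1,-3,0,0,-6],[0,-1,-3,0,0,-6],[0,-1,-3,0,0,-6],[0,-0.5,-2.2,0,0,0],[0,0,0,0,0,0],[0,0,0,0,0,0]], "grip": 0}}

```text
clock: 57.4
position: [0.5556, 0.1401, 0.206]
ee_rot: [1.193, 1.484, -1.297]
force: [-0.6, -0.1, 1.2]
width: 0.002
```

```bash
python3 -c "from go import *; st()"; python3 tri.py
```

```text
[0.5556 0.1401 0.206 ] x [-0.222  0.138 -0.965] y [ 0.975  0.023 -0.221] z [-0.008 -0.99  -0.14 ] [-0.99  1.01  0.36  1.48  0.67  1.76 -0.69] w 0.002
[(np.float64(287.3333333333333), np.int64(164), 0.84), (np.float64(261.4), np.int64(185), 0.82), (np.float64(301.0), np.int64(164), 0.63)] [(np.float64(271.0), np.int64(190), 0.78), (np.float64(248.77777777777777), np.int64(202), 0.64), (np.float64(260.0), np.int64(189), 0.64)]
head [0.679 0.054 0.252] gap 0.0043 cup frame [0.067 0.005 0.252]
head [0.632 0.114 0.245] gap 0.0042 cup frame [0.02  0.065 0.245]
head [0.682 0.022 0.242] gap 0.0058 cup frame [ 0.07  -0.027  0.242]
```

{"api": "move_arm", "payload": {"series": [[0.3,-2,0,0,0,0],[0.3,-2,0,0,0,0],[1,0,0,0,0,0],[1,-0.1,0,0,0,0],[1,-0.1,0,0,0,0],[1,-0.2,0,0,0,0],[1,-0.2,0,0,0,0],[0,0,0,0,0,0]]}}

```text
clock: 58.4
position: [0.6132, 0.0928, 0.206]
ee_rot: [1.198, 1.481, -1.297]
force: [0.6, 0.1, 0.8]
width: 0.002
```

```bash
python3 -c "from go import *; st();print(monitor.observe()['force'])"; python3 tri.py
```

```text
[0.6132 0.0928 0.206 ] x [-0.219  0.14  -0.966] y [ 0.976  0.02  -0.218] z [-0.011 -0.99  -0.141] [-0.9   1.04  0.39  1.43  0.74  1.71 -0.63] w 0.002
[0.55283555 0.0813534  0.76736272]
[(np.float64(409.3888888888889), np.int64(162), 0.74), (np.float64(287.0), np.int64(163), 0.7), (np.float64(301.0), np.int64(163), 0.51), (np.float64(267.0), np.int64(174), 0.51)] [(np.float64(246.0), np.int64(198), 0.56), (np.float64(270.5), np.int64(189), 0.55), (np.float64(260.3333333333333), np.int64(190), 0.51)]
head [0.682 0.053 0.249] gap 0.0076 cup frame [0.07  0.004 0.249]
head [0.684 0.022 0.244] gap 0.0055 cup frame [ 0.072 -0.027  0.244]
head [0.66  0.103 0.244] gap 0.0008 cup frame [0.048 0.054 0.244]
```

{"api": "move_arm", "payload": {"series": [[0.8,-0.3,0,0,0,0],[0.8,-0.3,0,0,0,0],[0,0,0,0,0,0],[-1.5,0,0,0,0,0],[-2.5,0,0,0,0,0],[-1,2,1,0,0,0],[-1,3,2,0,0,0],[0,3,3,0,0,0]]}}

```text
clock: 59.4
position: [0.5665, 0.1685, 0.2655]
ee_rot: [1.194, 1.484, -1.301]
force: [0.7, 0.9, -0.5]
width: 0.003
```

```bash
python3 -c "from go import *; st();print(monitor.observe()['force'])"; python3 tri.py
python3 - <<'E'
from h import *
for n in ('wrist','top','scene'):
    d=img(n); np.save('/tmp/'+n+'.npy',d['color'])
    for t in ('pointer','button_top','tab'):
        for o in outline_of(n,t)[:2]:
            ys,xs=np.nonzero(o['mask']); 
            if len(xs): print(n,t,round(o['p'],2),np.round(o['rect']),atz(d,[[xs.mean(),ys.mean()]],.076 if 'b' in t else .046)[0].round(3))
d=img('top')
c=cv2.resize(d['color'][195:295,140:250,::-1],None,fx=6,fy=6,interpolation=cv2.INTER_CUBIC)
cv2.imwrite('pics/cnt.png',c[:600,:660])
E
```

```text
[0.5665 0.1685 0.2655] x [-0.223  0.139 -0.965] y [ 0.975  0.02  -0.223] z [-0.011 -0.99  -0.14 ] [-1.01  0.97  0.38  1.39  0.7   1.86 -0.59] w 0.003
[ 0.74790348  0.90355558 -0.53229601]
[(np.float64(269.7142857142857), np.int64(169), 0.77), (np.float64(301.0), np.int64(163), 0.54), (np.float64(287.0), np.int64(164), 0.52), (np.float64(221.8181818181818), np.int64(172), 0.4)] [(np.float64(270.5), np.int64(190), 0.8), (np.float64(250.0), np.int64(209), 0.75), (np.float64(260.5), np.int64(191), 0.72)]
head [0.685 0.022 0.241] gap 0.006 cup frame [ 0.073 -0.027  0.241]
head [0.707 0.063 0.194] gap 0.0082 cup frame [0.095 0.014 0.194]
head [0.68  0.054 0.247] gap 0.0071 cup frame [0.068 0.005 0.247]
top pointer 0.63 [167. 228.  25.  23.] [0.554 0.367 0.046]
top button_top 0.76 [168. 259.  13.  12.] [0.484 0.366 0.076]
top button_top 0.57 [290. 160.  11.  55.] [0.672 0.059 0.076]
top tab 0.92 [157. 229.  43.  53.] [0.502 0.356 0.076]
top tab 0.61 [329. 168. 111.  44.] [ 0.672 -0.197  0.076]
scene pointer 0.98 [146. 311.  47.  26.] [0.582 0.353 0.046]
scene button_top 0.25 [250. 210.  20.  39.] [ 0.826 -0.021  0.076]
scene tab 0.96 [137. 305.  80.  81.] [0.461 0.385 0.076]
```

Run:
```python
from go import *
s_=monitor.observe(); pos=np.array([.51,.28,.27]); Rt=np.array([[0,1,0],[1,0,0],[0,0,-1.]])
rows(pos,Rt,16)
R0=Ro.from_rotvec(s_['ee_rot']); dr=(Ro.from_matrix(Rt)*R0.inv()).as_rotvec(); q=s_['joints']; p0=s_['position']
tr,w=follow(q,[(p0+(pos-p0)*t,(Ro.from_rotvec(dr*t)*R0).as_matrix()) for t in np.linspace(0,1,17)[1:]]); print(w,np.abs(np.diff(np.vstack([q,tr]),axis=0)).max(0).round(3),tr[-1].round(2))
tr,w=follow(tr[-1],[(np.array([.485,.365,.12]),Rt),(np.array([.485,.365,.08]),Rt)]); print(w,tr[-1].round(2))
```

```text
from [0.568  0.1675 0.2659] total [-5.8  11.25  0.41] [ 81.5  -9.6 -10. ] min rows 12 | per row x16 [-0.36  0.7   0.03] [ 5.09 -0.6  -0.63]
3.377022201322408e-05 [0.033 0.042 0.016 0.039 0.064 0.066 0.035] [-0.72  0.34  0.16  1.66 -0.06  1.14 -0.54]
9.121066729978798e-05 [-0.82  0.59  0.12  1.79 -0.1   0.77 -0.65]
```

{"api": "move_arm", "payload": {"series": [[-0.4,2.5,0,0,0,0],[-0.4,2,0,5.4,-0.6,-0.7],[-0.4,0.7,0,5.4,-0.6,-0.7],[-0.4,0.7,0,5.4,-0.6,-0.7],[-0.4,0.7,0,5.4,-0.6,-0.7],[-0.4,0.7,0,5.4,-0.6,-0.7],[-0.4,0.7,0,5.4,-0.6,-0.7],[-0.4,0.7,0,5.4,-0.6,-0.7]]}}

```text
clock: 61.05
position: [0.5359, 0.2551, 0.2662]
ee_rot: [1.716, 1.893, -0.809]
force: [-0.6, 0.1, 0.3]
width: 0.002
```

{"api": "move_arm", "payload": {"series": [[-0.4,0.5,0,5.4,-0.6,-0.7],[-0.4,0.5,0,5.4,-0.6,-0.7],[-0.4,0.5,0,5.4,-0.6,-0.7],[-0.4,0.5,0,5.4,-0.6,-0.7],[-0.4,0.3,0,5.4,-0.6,-0.7],[-0.4,0,0,5.4,-0.6,-0.7],[-0.2,0,0,5.4,-0.6,-0.7],[0,0,0,5.4,-0.6,-0.7]]}}

```text
clock: 61.85
position: [0.5099, 0.2775, 0.2666]
ee_rot: [-2.218, -2.217, 0.015]
force: [-0.4, 0.1, -0.6]
width: 0.003
```

```bash
cat > dial.py <<'E'
from h import *
w=img('wrist'); 
r={}
for t in ('pointer','button_top'):
    for o in outline_of('wrist',t)[:1]:
        ys,xs=np.nonzero(o['mask']); print(t,o['p'],np.round(o['rect'])); r[t]=o['mask']
C=np.array([0.,0.])
np.savez('/tmp/w.npz',c=w['color'])
E
python3 -c "from go import *; st()"; python3 dial.py; python3 tri.py
python3 - <<'E'
from h import *
w=img('wrist'); d=img('scene')
a=cv2.resize(w['color'],(400,300)); c=np.zeros((600,800,3),np.uint8); c[:300,:400]=a
e=cv2.resize(d['color'][170:300,210:330],(400,433)); c[167:600,400:]=e
t=img('top'); f=cv2.resize(t['color'][155:255,250:350],(300,300)); c[300:,100:400]=f
cv2.imwrite('pics/z.png',c[:,:,::-1])
E
```

```text
[0.5099 0.2775 0.2666] x [ 0.     1.    -0.003] y [ 1.    -0.001 -0.011] z [-0.011 -0.003 -1.   ] [-0.7   0.35  0.15  1.66 -0.06  1.15 -0.53] w 0.003
pointer 0.91 [338.  61. 109. 113.]
button_top 0.94 [267.  78.  44.  47.]
[(np.float64(287.2857142857143), np.int64(164), 0.75), (np.float64(301.0), np.int64(164), 0.74), (np.float64(270.0), np.int64(166), 0.56)] [(np.float64(245.8), np.int64(198), 0.83), (np.float64(285.1666666666667), np.int64(232), 0.67), (np.float64(271.0), np.int64(191), 0.61), (np.float64(260.5), np.int64(190), 0.56), (np.float64(328.0), np.int64(197), 0.36)]
head [0.68  0.053 0.249] gap 0.0061 cup frame [0.068 0.004 0.249]
head [0.683 0.022 0.239] gap 0.0063 cup frame [ 0.071 -0.027  0.239]
head [0.68  0.095 0.238] gap 0.0057 cup frame [0.068 0.046 0.238]
```

View pics/z.png

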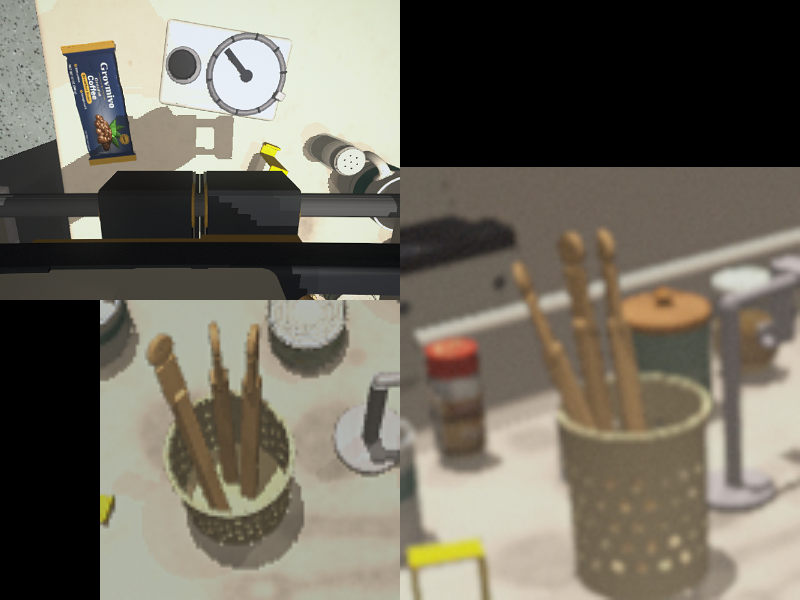

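All three paddles lean toward the wall (heads 68–71 mm to the wall side). The dial shows at about (394,120) full-res, with the pointer up-left and the tab at (450,155). I now measure the pointer's angle in code.

```bash
cat > dial.py <<'E'
from h import *
import sys
w=img('wrist'); o=outline_of('wrist','pointer')[0]; print('p',round(o['p'],2),np.round(o['rect']))
ys,xs=np.nonzero(o['mask']); P=atz(w,np.c_[xs,ys],.046)[:,:2]; h=cv2.convexHull(P.astype(np.float32)); (cx,cy),rad=cv2.minEnclosingCircle(h); 
g=w['color'].max(2); b=[o['rect'][0]-8,o['rect'][1]-8,o['rect'][0]+o['rect'][2]+8,o['rect'][1]+o['rect'][3]+8]; b=list(map(int,b))
Y,X=np.mgrid[max(b[1],0):b[3],b[0]:b[2]]; Q=atz(w,np.c_[X.ravel(),Y.ravel()],.046)[:,:2]-P.mean(0); rr=np.hypot(*Q.T); dk=(g[Y.ravel(),X.ravel()]<70)
hub=Q[dk&(rr<.032)]
from scipy.optimize import least_squares
c=P.mean(0); print('center mean',c.round(4),'enc',round(cx,4),round(cy,4),round(rad,4))
k=dk&(rr<.040)&(rr>.018); v=Q[k].mean(0); ang=lambda v: np.degrees(np.arctan2(-v[1],v[0]))%360   # clockwise from +x seen from above
u=v/np.linalg.norm(v); print('n',k.sum(),'pointer cw deg',ang(v).round(1),'reach',(Q[k]@u).max().round(4))
if len(sys.argv)>1: t=atz(w,[[float(a) for a in sys.argv[1:3]]],.05)[0,:2]-c; print('tab cw deg',ang(t).round(1),np.hypot(*t).round(4))
E
python3 dial.py 450 155
python3 - <<'E'
from h import *
w=img('wrist'); 
for o in outline_of('wrist','button_top')[:1]:
    ys,xs=np.nonzero(o['mask']); x,y,W,H=o['rect']; print(o['rect'],atz(w,[[x+W/2,y+H/2]],.076))
s=monitor.observe(); print(s['position'])
E
```

```text
p 0.94 [340.  61. 108. 115.]
center mean [0.5708 0.358 ] enc 0.5706 0.3565 0.0465
n 11 pointer cw deg 221.2 reach 0.0398
tab cw deg 30.9 0.0574
[269.4, 77.0, 44.0, 52.2] [[0.48610382 0.3688788  0.076     ]]
[0.50991219 0.27779028 0.26572993]
```

{"api": "move_arm", "payload": {"series": [[-0.6,2.2,-1,0,0,0],[-0.6,2.3,-2,0,0,0],[-0.6,2.3,-4,0,0,0],[-0.6,2.3,-4,0,0,0],[0,0,-3.5,0,0,0],[0,0,-1,0,0,0],[0,0,0,0,0,0]]}}

```text
clock: 63.25
position: [0.4856, 0.3674, 0.1098]
ee_rot: [-2.219, -2.218, 0.027]
force: [0.0, -0.0, 0.3]
width: 0.006
```

```bash
python3 -c "from go import *; st();print(monitor.observe()['force'])"; python3 dial.py
```

```text
[0.4856 0.3674 0.1098] x [ 0.001  1.    -0.009] y [ 1.    -0.001 -0.015] z [-0.015 -0.009 -1.   ] [-0.81  0.55  0.11  1.75 -0.08  0.86 -0.66] w 0.006
[ 0.04146116 -0.03243084  0.28663124]
p 0.82 [401. 208. 172. 160.]
center mean [0.5788 0.3681] enc 0.5725 0.353 0.0476
n 3818 pointer cw deg 140.3 reach 0.0399
```

{"api": "move_arm", "payload": {"series": [[0,0,-1.2,0,0,0],[0,0,-0.7,0,0,0],[0,0,-0.6,0,0,0],[0,0,-0.4,0,0,0],[0,0,0,0,0,0],[0,0,0,0,0,0]]}}

```text
clock: 63.95
position: [0.4871, 0.3689, 0.0833]
ee_rot: [-2.219, -2.218, 0.018]
force: [0.4, -1.4, 12.4]
width: 0.006
```

{"api": "move_arm", "payload": {"series": [[0,0,0.8,0,0,0],[0,0,1,0,0,0],[0,0,1,0,0,0],[0,0,0,0,0,0],[0,0,0,0,0,0]]}}

```text
clock: 64.45
position: [0.4859, 0.3686, 0.1101]
ee_rot: [-2.218, -2.219, 0.021]
force: [0.9, -0.3, -0.4]
width: 0.006
```

```bash
cat > dial2.py <<'E'
from h import *
# dial from a given camera: rectify dial plane to a 200x200 patch (0.5 mm/px), clockwise angle from +x
def patch(n,c=(.5706,.3572)):
    d=img(n); k=np.arange(-100,101)*.0005
    gx,gy=np.meshgrid(k,k,indexing='ij'); P=np.c_[c[0]+gx.ravel(),c[1]+gy.ravel(),np.full(gx.size,.046)]
    px=proj(d,P).astype(np.float32); m=cv2.remap(d['color'],px[:,0].reshape(gx.shape),px[:,1].reshape(gx.shape),cv2.INTER_LINEAR)
    return m.max(2).astype(float),gx,gy
for n in ('scene','top','wrist'):
    g,gx,gy=patch(n); r=np.hypot(gx,gy); a=np.degrees(np.arctan2(-gy,gx))%360
    prof=np.array([np.median(g[(r>.016)&(r<.032)&(np.abs((a-t+180)%360-180)<4)]) for t in range(0,360,4)])
    i=prof.argsort()[:6]*4; print(n,'bright',np.median(prof).round(),'darkest',[(int(t),int(prof[t//4])) for t in sorted(i)])
E
python3 dial2.py; python3 -c "from go import *; st()"
```

```text
scene bright 137.0 darkest [(28, 103), (32, 103), (36, 106), (56, 105), (60, 104), (64, 103)]
top bright 126.0 darkest [(284, 86), (288, 71), (292, 63), (296, 64), (300, 65), (304, 83)]
wrist bright 99.0 darkest [(156, 31), (160, 29), (164, 28), (168, 29), (172, 30), (176, 31)]
[0.4856 0.3683 0.1094] x [-0.     1.    -0.007] y [ 1.     0.    -0.013] z [-0.013 -0.007 -1.   ] [-0.81  0.56  0.11  1.75 -0.08  0.85 -0.66] w 0.003
```

{"api": "move_arm", "payload": {"series": [[0.6,-2.2,4,0,0,0],[0.6,-2.3,4,0,0,0],[0.6,-2.3,4,0,0,0],[0.6,-2.3,3.5,0,0,0],[0,0,0,0,0,0],[0,0,0,0,0,0]]}}

```text
clock: 65.2
position: [0.5103, 0.2772, 0.2654]
ee_rot: [-2.22, -2.217, 0.019]
force: [-0.4, 1.0, -1.0]
width: 0.005
```

```bash
python3 dial2.py; python3 dial.py
```

```text
scene bright 216.0 darkest [(312, 120), (316, 112), (320, 116), (324, 122), (328, 129), (332, 143)]
top bright 46.0 darkest [(120, 37), (140, 37), (144, 35), (348, 35), (352, 32), (356, 34)]
wrist bright 245.0 darkest [(276, 89), (280, 88), (284, 89), (288, 88), (292, 88), (296, 190)]Traceback (most recent call last):
  File "dial.py", line 3, in <module>
    w=img('wrist'); o=outline_of('wrist','pointer')[0]; print('p',round(o['p'],2),np.round(o['rect']))
                      ~~~~~~~~~~~~~~~~~~~~~~~~~~~~~^^^
IndexError: list index out of range
```

The pointer now stands at 284°, which is a mark. The tab is at 391°, so three more presses are needed.

{"api": "move_arm", "payload": {"series": [[-0.6,2.2,-3.5,0,0,0],[-0.6,2.3,-4,0,0,0],[-0.6,2.3,-4,0,0,0],[-0.6,2.3,-4,0,0,0],[0,0,0,0,0,0],[0,0,0,0,0,0]]}}

```text
clock: 66.05
position: [0.4848, 0.3686, 0.1084]
ee_rot: [-2.216, -2.221, 0.027]
force: [0.9, -0.7, 1.9]
width: 0.005
```

{"api": "move_arm", "payload": {"series": [[0,0,-1.2,0,0,0],[0,0,-0.7,0,0,0],[0,0,-0.6,0,0,0],[0,0,-0.4,0,0,0],[0,0,0,0,0,0],[0,0,0,0,0,0]]}}

```text
clock: 66.65
position: [0.4874, 0.3683, 0.0832]
ee_rot: [-2.22, -2.218, 0.017]
force: [-2.6, -3.5, 18.3]
width: 0.002
```

{"api": "move_arm", "payload": {"series": [[0,0,0.9,0,0,0],[0,0,1,0,0,0],[0,0,1,0,0,0],[0,0,0,0,0,0],[0,0,0,0,0,0],[0,0,0,0,0,0]]}}

```text
clock: 67.25
position: [0.4857, 0.3684, 0.1095]
ee_rot: [-2.218, -2.219, 0.023]
force: [0.2, 0.2, 1.4]
width: 0.006
```

{"api": "move_arm", "payload": {"series": [[0,0,-1.2,0,0,0],[0,0,-0.7,0,0,0],[0,0,-0.6,0,0,0],[0,0,-0.4,0,0,0],[0,0,0,0,0,0],[0,0,0,0,0,0]]}}

```text
clock: 67.85
position: [0.4861, 0.3687, 0.0831]
ee_rot: [-2.218, -2.218, 0.02]
force: [-7.6, -6.7, 29.6]
width: 0.006
```

{"api": "move_arm", "payload": {"series": [[0,0,0.9,0,0,0],[0,0,1,0,0,0],[0,0,1,0,0,0],[0,0,0,0,0,0],[0,0,0,0,0,0]]}}

```text
clock: 68.35
position: [0.4859, 0.3685, 0.1098]
ee_rot: [-2.218, -2.219, 0.022]
force: [-0.9, -0.4, -0.7]
width: 0.004
```

{"api": "move_arm", "payload": {"series": [[0.6,-2.2,4,0,0,0],[0.6,-2.3,4,0,0,0],[0.6,-2.3,4,0,0,0],[0.6,-2.3,3.5,0,0,0],[0,0,0,0,0,0],[0,0,0,0,0,0]]}}

```text
clock: 68.95
position: [0.5103, 0.2771, 0.2651]
ee_rot: [-2.22, -2.217, 0.02]
force: [-0.2, -0.4, 0.3]
width: 0.005
```

```bash
python3 dial2.py
```

```text
scene bright 219.0 darkest [(8, 108), (12, 84), (16, 79), (20, 95), (24, 124), (28, 148)]
top bright 47.0 darkest [(120, 38), (140, 38), (144, 36), (348, 36), (352, 34), (356, 34)]
wrist bright 245.0 darkest [(0, 88), (4, 88), (8, 240), (348, 163), (352, 88), (356, 88)]
```

Two presses moved it to 356°, as expected. One more.

{"api": "move_arm", "payload": {"series": [[-0.6,2.2,-3.5,0,0,0],[-0.6,2.3,-4,0,0,0],[-0.6,2.3,-4,0,0,0],[-0.6,2.3,-4,0,0,0],[0,0,0,0,0,0],[0,0,0,0,0,0]]}}

```text
clock: 69.7
position: [0.4844, 0.3686, 0.1079]
ee_rot: [-2.216, -2.221, 0.028]
force: [0.2, -0.6, 0.0]
width: 0.006
```

{"api": "move_arm", "payload": {"series": [[0,0,-1.2,0,0,0],[0,0,-0.7,0,0,0],[0,0,-0.6,0,0,0],[0,0,-0.4,0,0,0],[0,0,0,0,0,0],[0,0,0,0,0,0]]}}

```text
clock: 70.3
position: [0.4873, 0.3683, 0.0832]
ee_rot: [-2.22, -2.218, 0.017]
force: [-3.2, -3.8, 19.3]
width: 0.004
```

{"api": "move_arm", "payload": {"series": [[0,0,0.9,0,0,0],[0,0,1,0,0,0],[0,0,1,0,0,0],[0,0,0,0,0,0],[0,0,0,0,0,0]]}}

```text
clock: 70.8
position: [0.4859, 0.3686, 0.1101]
ee_rot: [-2.218, -2.219, 0.021]
force: [-0.7, -0.6, -0.1]
width: 0.006
```

{"api": "move_arm", "payload": {"series": [[0.6,-2.2,4,0,0,0],[0.6,-2.3,4,0,0,0],[0.6,-2.3,4,0,0,0],[0.6,-2.3,3.5,0,0,0],[0,0,0,0,0,0],[0,0,0,0,0,0]]}}

```text
clock: 71.4
position: [0.5102, 0.2772, 0.2652]
ee_rot: [-2.22, -2.217, 0.02]
force: [-1.2, 0.4, -0.1]
width: 0.003
```

```bash
python3 dial2.py; python3 tri.py
python3 - <<'E'
from h import *
# tab direction: brightness/grey blob outside the rim, from wrist, re-measured as the darkest-saturation free; print hooks too
w=img('wrist')
for n in ('top','scene'):
    d=img(n)
    for o in outline_of(n,'hook_a')[:5]:
        ys,xs=np.nonzero(o['mask']); print(n,round(o['p'],2),np.round(o['rect']),d['color'][o['mask']].mean(0).round())
    print('expected hook px',proj(d,[[.670,-.154,.18],[.680,-.244,.18]]).round())
E
```

```text
scene bright 219.0 darkest [(20, 148), (24, 110), (28, 83), (32, 78), (36, 93), (40, 135)]
top bright 46.0 darkest [(128, 37), (140, 35), (144, 35), (348, 36), (352, 34), (356, 34)]
wrist bright 245.0 darkest [(24, 105), (28, 88), (32, 88), (36, 88), (40, 88), (44, 187)]
[(np.float64(269.85714285714283), np.int64(165), 0.91), (np.float64(287.2), np.int64(164), 0.75), (np.float64(301.0), np.int64(164), 0.68)] [(np.float64(270.5), np.int64(190), 0.82), (np.float64(259.85714285714283), np.int64(189), 0.77), (np.float64(246.28571428571428), np.int64(200), 0.65)]
head [0.684 0.094 0.233] gap 0.0096 cup frame [0.072 0.045 0.233]
head [0.68  0.054 0.252] gap 0.0042 cup frame [0.068 0.005 0.252]
head [0.682 0.022 0.242] gap 0.0046 cup frame [ 0.07  -0.027  0.242]
top 0.82 [399. 164.  19.  34.] [132. 126. 121.]
top 0.77 [226. 212.  31.  18.] [147. 143.  51.]
top 0.74 [366. 164.  18.  40.] [134. 129. 124.]
top 0.58 [302. 290.  25.  29.] [167.  70.  61.]
top 0.58 [288. 163.   9.  51.] [96. 78. 55.]
expected hook px [[374. 177.]
 [410. 172.]]
scene 0.96 [206. 281.  40.  41.] [188. 178.  83.]
scene 0.81 [318. 197.  27.  33.] [119. 111. 107.]
scene 0.72 [356. 292.  18.  44.] [151.  90.  79.]
scene 0.61 [341. 191.  27.  29.] [118. 111. 107.]
expected hook px [[328. 199.]
 [350. 192.]]
```

```bash
python3 -c "
from cell import workorder; print(workorder.sign_off())"
```

```text
the job is handed in; nothing more can be done
None
```

I put everything away and handed the job in at about 72 s on the robot's clock; the hand-in reports no verdict.

- **Paddles:** All three stand handle down in the cup. In the last check their head tips were 68–72 mm to the wall side, −27 to +45 mm sideways and 233–252 mm up. The first grasp of paddle 1 slipped and I repeated it. I used the closed fingers to nudge paddle 3 toward the wall, because its head had come to rest too far to the left. Paddle 1 had shifted about 35 mm by the time I went to pick it up, probably the announced knock, so I measured it again before grasping.
- **Hooks:** Both steel hooks hang side by side on the bar. The last detections from the top and scene cameras were within about 10 pixels of where I placed them.
- **Counter:** I pressed the button four times. The first press skipped past the nearest mark to the one after it, and each later press moved the pointer one step. The pointer now stands at about 33–34°, with the tab at 30–31°. That 3° is about 2 mm at the pointer tip, against 7 mm allowed. The fingers are clear of the button.
- **Checks that disagreed:** The scene camera read the pointer 32° off at the first check and 17° off at the next, but it agreed at the end. The top camera's view of the dial was blocked by the arm, so I relied on the wrist camera. I did not re-measure the pepper and salt shakers at the end, but no move was planned to touch them.

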